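# Load the rock-billet carrier, knock its lock pins home and cover it

## Robot

A 7-joint arm with a two-finger parallel gripper is mounted at the origin on the work surface. World frame = base frame: x ahead of the robot, y to its left, z up, the work surface at z = 0. Lengths are in m, angles in rad, forces in N, time in s.
With the tool pointing down it reaches from about 0.4 to 0.85 m from the base axis. Payload 4.5 kg.
Tool frame: the origin (TCP) lies midway between the tips of the shut fingers; the grasp point (between the pads) lies 19 mm behind it; z points along the fingers, y is the line along which they close (so a half turn about z gives the same grasp; the last joint's range is limited). The gripper opens to 85 mm and grips with 20 to 120 N. Pads are 22 mm wide; open, the fingers measure 114 mm over their backs; the gripper's body (76 mm by 85 mm) begins 54 mm behind the grasp point. The pads swing forward as they close: fully open they stand 13 mm farther back than shut.
Start: joints at [-1.2, 0.689, -0.195, 1.565, 0.157, 0.902, -0.215], TCP at [0.207, 0.59, 0.231] pointing down, gripper open.
Joint ranges: [-3.01, 3.01], [-0.46, 2.08], [-1.47, 1.51], [0.13, 2.56], [-1, 4.14], [0.04, 2.09], [-2.66, 2.66]. Speed limits (rad/s): [2.57, 2.57, 3.14, 3.14, 3.14, 3.14, 3.14].

## Interface

Orientations are given as a unit quaternion [w, x, y, z].
In Python, from bench import arm gives the robot as it stands.
- The arm moves only by the shell command python3 -m jog 'ROWS' [FORCE]. ROWS is a JSON object of lists of equal length, an entry for each row: "travel": the shift along the world's x, y, z normalised to -1 to 1, where 1 is 0.15 m, a list of three; "rotation": the turn, a rotation vector about the world's x, y, z normalised to -1 to 1, where 1 is 45 degrees, a list of three; "grip": the opening, from -1 (shut) to 1 (fully open). In form: {"travel": [[dx, dy, dz], ...], "rotation": [[wx, wy, wz], ...], "grip": [grip, ...]}. A call has exactly 10 rows; each row is the pose to reach, as a shift and turn from the pose commanded when the call began; what a row does not reach only later rows make up. A row lasts 1/12 s, in which the tool goes at most 41.7 mm and 7.16 degrees, less where a joint would pass 70% of its speed; a pose out of reach is approached as far as the arm can. A call with a number of a shift or a turn outside -1 to 1 is refused whole. A call with a gripper value outside its range is refused whole. The fingers move at their own pace and stop on an object; FORCE is the grip in N (left out, the last holds). Time passes only in rows, so rows that repeat a pose let the fingers close, or fill a call up. It gives the time, the measured TCP pose, the force, the opening and the grip force at its end, in the units of the state.
- arm.get_state(): the state, without advancing time (a new reading comes with each control period).
- arm.read_camera(name): name is "scene" or "top" or "wrist"; returns the picture (384x512x3 uint8, blue, green, red); there is no depth.
- arm.camera_params(name): a dict with "camera_matrix" (3x3 intrinsics, pixels), "k1" (the pictures are not rectified: a ray, as slopes to the right and down, at radius r is drawn at 1 + k1 r^2 times it, then the intrinsics apply), "pose" (4x4, takes a point from camera to world coordinates). Camera axes: x right, y up, looking along -z (the intrinsics and any distortion apply to the point x, -y, -z); pixel columns grow to the right and rows downward; lengths in m; the calibration is good to about 2 mm. A picture is of the moment at which its call begins: read the wrist's pose just before it. camera_params takes no time and is no camera call; for the wrist camera it gives the pose at the moment of the call.
- arm.job_done(): hands the job in; it is judged then, once.
Trained networks look in the newest picture that a camera, given by its name, has taken for a name from the list of things; names that differ only in an ending like _2 or _b are one class to them, and where a whole thing is asked for, a point or a joint stands for the part that bears it (a point fixed in the world has none). Each returns a list of dicts, best first, with "p" (0 to 1); they miss things now and then, are a little off and sometimes report something else, mostly with a low value. They report only what shows in the picture. A call takes as long as a camera call. They do not tell look-alikes from the thing itself.
- arm.silhouettes(camera, target): "mask" (384x512 bool, what is visible of it) and "uv" ([column, row] in pixels, amid what is visible of it).
The state is a dict: "time_s": time; "q": joint angles; "qvel": joint speeds; "tau": joint torques, N m; "position": TCP position; "tcp_rot": TCP orientation; "contact_force": force on the tool from outside, world axes, zero at the start; "torque": the same for the moment, N m; "finger_gap": opening from 0.0 (shut) to 1.0 (fully open); "gripper_force": force on a finger pad.
Only numpy, scipy, OpenCV 4.12 (cv2) and the standard library are available. Lean on these libraries where they do the work, as an engineer would, in place of code of your own. Each camera call takes 0.05 s, during which the arm holds its last target. There are 200 camera calls.

## Task

Lift the blue dust cover off the clamp carrier and park it, right way up, in the middle of the dark rubber mat, then lay every rock billet from the cork mat flat in its own pocket of the carrier. Only when all are in, pick up the mallet and knock both red-headed lock pins fully home with it (never push them with the gripper), then put the mallet back in its cradle as it stood and the cover squarely back over the carrier, its rim down on the base plate. Leave the other things on the bench where they are.

Things in the scene. Friction and masses are not known exactly. Their poses are not given: they have to be found in the camera images.
- carrier: Fixed carrier: dark steel base plate 120 (x) x 380 (y) x 20 mm; origin at the centre of its underside on the bench, z up. On it an aluminium block 96 x 250 mm, top 50 mm above the origin, with four pockets 80 (x) x 42 (y) x 20 mm deep, black rubber floors 30 mm above the origin, centred at x = 0, y = -96, -32, 32, 96 mm. A lock pin at each end: left at y = +170 mm, right at y = -170 mm.
- pin_left: Sprung lock pin at the carrier's +y end, sliding straight down: steel stem, red round head 30 mm across, 12 mm thick; origin at the centre of the head's underside: 60 mm above the bench fully up, 40 mm fully home (20 mm travel; starts 0 to 4 mm down). The face to strike is 12 mm above the origin. A light spring, but friction keeps it where left: 6 to 8 N drive it down.
- pin_right: The same at the carrier's -y end
- cover: Loose blue dust cover, 0.25 kg: upside-down box 112 (x) x 266 (y) x 54 mm, walls 4 mm; at first over the carrier's block with 4 mm play, its rim on the base plate (20 mm above the bench), its axes along the carrier's. Origin at the centre of its open rim plane, z up. On top a black grip ridge 20 mm wide (x), 90 mm long (y), from 54 to 84 mm above the origin.
- cover_mat: fixed dark rubber mat, 300 (x) x 160 (y) x 3 mm, origin at the centre of its underside: where the cover is parked meanwhile
- cork_mat: fixed cork mat, 220 (x) x 230 (y) x 4 mm, origin at the centre of its underside; the billets start on it
- billet0: loose red-brown rock billet (sawn block), 72 (x) x 32 (y) x 36 mm (z), about 0.22 kg, origin at the centre of its underside. It may be absent. Lying in a pocket it stands 16 mm above the block.
- billet1: loose dark grey rock billet (sawn block), 72 (x) x 32 (y) x 36 mm (z), about 0.22 kg, origin at the centre of its underside. It may be absent. Lying in a pocket it stands 16 mm above the block.
- billet2: loose sandy rock billet (sawn block), 72 (x) x 32 (y) x 36 mm (z), about 0.22 kg, origin at the centre of its underside. It may be absent. Lying in a pocket it stands 16 mm above the block.
- billet3: loose grey-green rock billet (sawn block), 72 (x) x 32 (y) x 36 mm (z), about 0.22 kg, origin at the centre of its underside. It may be absent. Lying in a pocket it stands 16 mm above the block.
- mallet: Loose mallet, 0.3 kg. Upright cylindrical head 44 mm across, 76 mm high (lower face white, upper black); origin at the centre of its lower striking face, z along the head's axis. Wooden handle 22 mm wide (y), 24 mm high, along -x to x = -180 mm, centreline 38 mm above the origin; free to grip from x = -25 to -135 mm in the cradle. Centre of mass near the head.
- cradle: Fixed plywood cradle in which the mallet starts, axes as the mallet's, base 6 mm thick: a square curb (inside 56 mm, 18 mm above the bench) round the head's seat and, at x = -150 mm, a fork 56 mm high with a 36 mm gap that carries the handle. Origin at its underside, under the centre of the head's seat.
- cradle_seat (a point): centre of the head's seat in the cradle, 6 mm above the bench: the mallet's origin stands here when it is put away
- rock: bystander: brown rounded rock specimen, about 125 mm across, 88 mm high; origin at its underside's centre
- jar: bystander: amber sample jar, 56 mm across, 75 mm high; origin at its underside's centre
- dish: bystander: white shallow dish, 90 mm across, 16 mm high; origin at its underside's centre
- loupe: bystander: black round loupe, 40 mm across, 32 mm high; origin at its underside's centre
- dropper: bystander: amber dropper bottle, 40 mm across, 80 mm high; origin at its underside's centre
- brush: bystander: dusting brush lying flat; origin at its underside
Things that resemble listed ones, but are neither listed nor needed, are in the scene too. Leave any turquoise or yellow look-alike of the billet1 alone.

How it is judged:
By the outcome, as a careful person would: the job done as asked, in the order asked, and still so for the second after the job is handed in, with the robot touching nothing.
Of billet0, billet1, billet2, billet3 only 2 to 4 are there at a start; the rules pass over those that are not, and their reading is None.
At some moment in a run one of billet0, billet1, billet2, billet3 may be knocked a few centimetres aside while the robot is not near it.
It also fails if it takes over 210 s, if anything falls off the work surface, if the arm or the gripper's body presses on something with over 40 N, if the wrist force passes 120 N, or if a joint passes its speed limit or range.

## Working session

There is one attempt and no reset: what is moved stays moved. The work goes in short steps, Python scripts to look and compute and a shell command to move; the robot and the scene stay as the last step left them, time stands still between calls to the robot, and variables do not carry over. Pictures are saved under pics/ and viewed, at most 14 in all, crops included, and the job is handed in when it is done.

```bash
ls; mkdir -p pics; python3 - <<'E'
from bench import arm
import cv2,numpy as np
s=arm.get_state();print({k:np.round(v,3).tolist() for k,v in s.items()})
a=arm.read_camera("scene");b=arm.read_camera("top")
cv2.imwrite("pics/top0.png",cv2.resize(b,(800,600)));cv2.imwrite("pics/scene0.png",cv2.resize(a,(800,600)))
for c in("scene","top","wrist"):
  p=arm.camera_params(c);print(c,np.round(p["camera_matrix"],1).tolist(),p["k1"],np.round(p["pose"],3).tolist())
E
```

```text
pics
{'time_s': 0.0, 'q': [-1.2, 0.69, -0.194, 1.566, 0.157, 0.902, -0.215], 'qvel': [-0.0, 0.0, -0.001, -0.0, 0.001, 0.001, 0.0], 'tau': [0.0, -53.962, -1.267, -15.854, 0.009, 0.01, 0.0], 'position': [0.206, 0.589, 0.23], 'tcp_rot': [-0.0, 0.168, 0.986, -0.001], 'contact_force': [1.297, 0.419, 0.434], 'torque': [-0.045, -0.02, 0.018], 'gripper_force': 0.0, 'finger_gap': 1.001}
scene [[352.3, 0.0, 257.0], [0.0, 352.3, 187.6], [0.0, 0.0, 1.0]] -0.021075235492295112 [[-0.608, -0.554, 0.569, 1.095], [0.794, -0.426, 0.434, 0.372], [0.002, 0.715, 0.699, 0.743], [0.0, 0.0, 0.0, 1.0]]
top [[425.9, 0.0, 257.2], [0.0, 425.9, 187.9], [0.0, 0.0, 1.0]] -0.05006687932803352 [[0.014, 0.997, -0.081, 0.464], [-1.0, 0.014, 0.001, -0.029], [0.002, 0.081, 0.997, 1.245], [0.0, 0.0, 0.0, 1.0]]
wrist [[300.9, 0.0, 247.9], [0.0, 300.9, 189.1], [0.0, 0.0, 1.0]] -0.04322043657016404 [[0.33, -0.902, -0.279, 0.136], [0.944, 0.315, 0.099, 0.616], [-0.001, -0.296, 0.955, 0.373], [0.0, 0.0, 0.0, 1.0]]
```

View pics/top0.png

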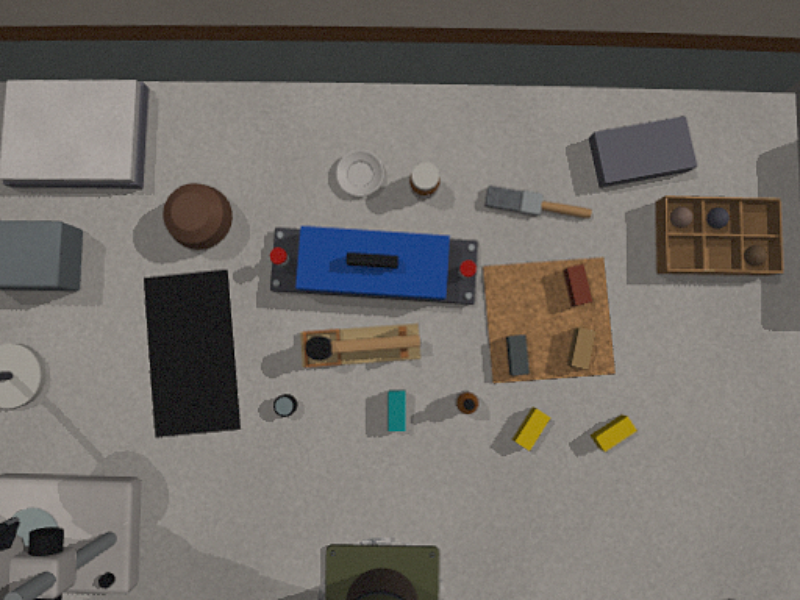

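View pics/scene0.png

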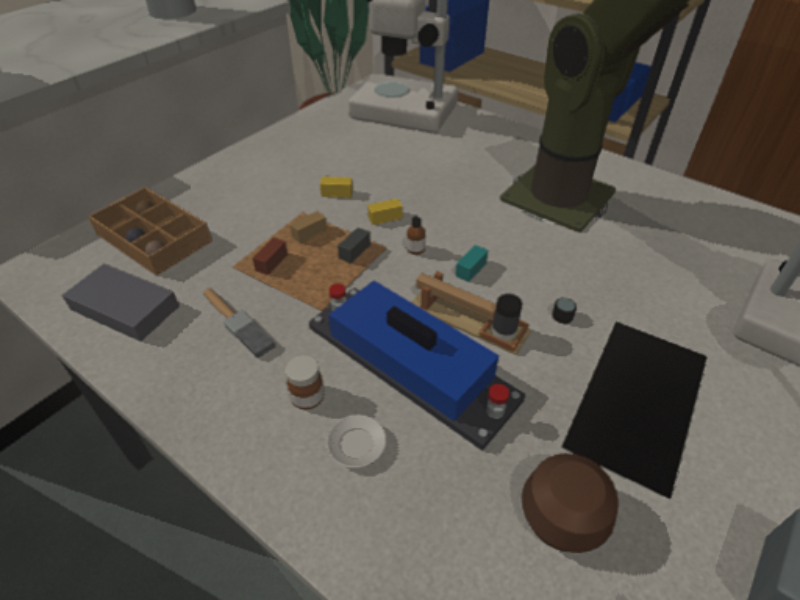

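```bash
cat > h.py <<'E'
import numpy as np, cv2
from scipy.optimize import minimize
from scipy.spatial.transform import Rotation as R
from bench import arm
def proj(P,c):
    p=arm.camera_params(c) if isinstance(c,str) else c
    T=np.linalg.inv(p["pose"]);q=P@T[:3,:3].T+T[:3,3]
    s=np.c_[q[:,0]/-q[:,2],-q[:,1]/-q[:,2]]
    s=s*(1+p["k1"]*(s**2).sum(1,keepdims=True))
    K=p["camera_matrix"];return s*[K[0,0],K[1,1]]+[K[0,2],K[1,2]]
def unproj(uv,c,z):
    p=arm.camera_params(c) if isinstance(c,str) else c
    K=p["camera_matrix"];d=(np.asarray(uv,float)-[K[0,2],K[1,2]])/[K[0,0],K[1,1]]
    s=d.copy()
    for _ in range(8): s=d/(1+p["k1"]*(s**2).sum())
    r=p["pose"][:3,:3]@[s[0],-s[1],-1];o=p["pose"][:3,3]
    return o+r*(z-o[2])/r[2]
def box(x0,x1,y0,y1,z0,z1): return np.array([[x,y,z] for x in(x0,x1) for y in(y0,y1) for z in(z0,z1)])/1e3
def cyl(x,y,r,z0,z1):
    a=np.linspace(0,2*np.pi,24,endpoint=False)
    return np.vstack([np.c_[x+r*np.cos(a),y+r*np.sin(a),0*a+z] for z in(z0,z1)])/1e3
S={"billet":[box(-36,36,-16,16,0,36)],
 "cover":[box(-56,56,-133,133,0,54),box(-10,10,-45,45,54,84)],
 "carrier":[box(-60,60,-190,190,0,20),box(-48,48,-125,125,20,50)],
 "mallet":[cyl(0,0,22,0,76),box(-180,0,-11,11,26,50)],
 "cover_mat":[box(-150,150,-80,80,0,3)],"cork_mat":[box(-110,110,-115,115,0,4)],
 "pin":[cyl(0,0,15,0,12)]}
def render(parts,x,y,z,yaw,cp):
    m=np.zeros((384*4,512*4),np.uint8);Rz=R.from_euler("z",yaw).as_matrix()
    for P in parts:
        uv=proj(P@Rz.T+[x,y,z],cp)
        cv2.fillConvexPoly(m,cv2.convexHull(np.round((uv+.5)*4).astype(np.int32)),1)
    return m
def fit(parts,masks,z,x0):
    """masks {cam: mask}; returns x,y,yaw, IoU"""
    ms={c:cv2.resize(m.astype(np.uint8),None,fx=4,fy=4,interpolation=cv2.INTER_NEAREST) for c,m in masks.items()}
    cps={c:arm.camera_params(c) for c in masks}
    def f(v):
        t=0
        for c in ms:
            r=render(parts,v[0],v[1],z,v[2],cps[c]);t-=(r&ms[c]).sum()/max((r|ms[c]).sum(),1)
        return t/len(ms)
    s=np.array([[0,0,0],[.02,0,0],[0,.02,0],[0,0,.25]])
    best=minimize(f,x0,method="Nelder-Mead",options=dict(initial_simplex=np.array(x0)+s,xatol=1e-4,fatol=1e-5))
    best=minimize(f,best.x,method="Nelder-Mead",options=dict(initial_simplex=best.x+s*.3,xatol=1e-4,fatol=1e-5))
    return best.x,-best.fun
E
cat > look.py <<'E'
from h import *
arm.read_camera("top");arm.read_camera("scene")
D={}
for n in ["billet0","billet1","billet2","billet3","cover","carrier","pin_left","mallet","cover_mat","cork_mat","rock","jar","dish","loupe","dropper"]:
    for c in("top","scene"):
        D[n,c]=[(d["p"],d["uv"],d["mask"]) for d in arm.silhouettes(c,n)]
        for p,uv,m in D[n,c]:
            if p>.3: print(n,c,round(float(p),2),np.round(uv),int(m.sum()),np.round(unproj(uv,c,.03),3)[:2])
import pickle;pickle.dump(D,open("D.pkl","wb"))
E
python3 look.py
```

```text
billet0 top 0.9 [395. 276.] 384 [ 0.318 -0.424]
billet0 top 0.82 [339. 274.] 334 [ 0.322 -0.266]
billet0 top 0.74 [368. 182.] 337 [ 0.584 -0.348]
billet0 top 0.7 [252. 261.] 299 [ 0.355 -0.02 ]
billet0 top 0.69 [329. 227.] 326 [ 0.455 -0.238]
billet0 top 0.68 [371. 224.] 347 [ 0.463 -0.356]
billet0 top 0.35 [290. 172.] 1346 [ 0.609 -0.126]
billet0 top 0.35 [335. 131.] 649 [ 0.732 -0.255]
billet0 scene 0.86 [198. 144.] 317 [ 0.469 -0.352]
billet0 scene 0.7 [173. 163.] 362 [ 0.588 -0.343]
billet0 scene 0.61 [248. 135.] 262 [ 0.33  -0.251]
billet0 scene 0.56 [214. 120.] 262 [ 0.334 -0.406]
billet0 scene 0.51 [226. 158.] 281 [ 0.467 -0.232]
billet1 top 0.9 [395. 276.] 384 [ 0.318 -0.424]
billet1 top 0.82 [339. 274.] 334 [ 0.322 -0.266]
billet1 top 0.74 [368. 182.] 337 [ 0.584 -0.348]
billet1 top 0.7 [252. 261.] 299 [ 0.355 -0.02 ]
billet1 top 0.69 [329. 227.] 326 [ 0.455 -0.238]
billet1 top 0.68 [371. 224.] 347 [ 0.463 -0.356]
billet1 top 0.35 [290. 172.] 1346 [ 0.609 -0.126]
billet1 top 0.35 [335. 131.] 649 [ 0.732 -0.255]
billet1 scene 0.86 [198. 144.] 317 [ 0.469 -0.352]
billet1 scene
[... 1980 characters left out ...]
.7 [348. 199.] 4870 [ 0.534 -0.292]
cork_mat scene 0.65 [198. 169.] 2279 [ 0.559 -0.264]
cork_mat scene 0.58 [271. 153.] 231 [ 0.363 -0.132]
rock top 0.79 [126. 139.] 1429 [0.7   0.352]
rock scene 0.61 [364. 320.] 3118 [0.693 0.349]
jar top 0.59 [271. 113.] 355 [ 0.781 -0.068]
jar scene 0.97 [195. 243.] 688 [ 0.767 -0.073]
jar scene 0.7 [226. 157.] 294 [ 0.466 -0.232]
dish top 0.58 [229. 111.] 610 [0.785 0.054]
dish scene 0.79 [231. 283.] 1025 [0.797 0.071]
dish scene 0.42 [265. 224.] 4954 [0.611 0.029]
loupe top 0.66 [186. 258.] 160 [0.361 0.168]
loupe scene 0.54 [362. 199.] 168 [0.373 0.191]
dropper top 0.66 [300. 254.] 193 [ 0.377 -0.156]
dropper scene 0.72 [267. 154.] 245 [ 0.371 -0.141]
```

```bash
cat > fit0.py <<'E'
from h import *
import pickle;D=pickle.load(open("D.pkl","rb"))
def pick(n,c,xy,tol=.06):
    for p,uv,m in D[n,c]:
        if np.hypot(*(unproj(uv,c,.03)[:2]-xy))<tol: return m
def go(n,key,xy,yaw,z,cams=("top","scene")):
    ms={c:pick(n,c,xy) for c in cams};ms={c:m for c,m in ms.items() if m is not None}
    for sub in [ms]+[{c:m} for c,m in ms.items()]:
        v,i=fit(S[key],sub,z,[*xy,yaw]);print(n,list(sub),np.round(v,4),"iou",round(i,3))
for xy,yaw in [((.584,-.348),.2),((.46,-.237),.05),((.463,-.354),-.2)]: go("billet0","billet",xy,yaw,.004)
go("cover","cover",(.615,.025),.0,.02)
go("mallet","mallet",(.46,.066),-1.5,.006)
# origin start for mallet at head
for c in("top","scene"):
    m=pick("mallet",c,(.46,.066));
    v,i=fit(S["mallet"],{c:m},.006,[.47,.125,1.5+0.1]);print("mallet",c,np.round(v,4),i)
m={c:pick("mallet",c,(.46,.066)) for c in("top","scene")};v,i=fit(S["mallet"],m,.006,[.47,.125,1.6]);print("mallet both",np.round(v,4),i)
go("cover_mat","cover_mat",(.445,.361),.0,.0)
# pins by colour
for c in("top","scene"):
    im=arm.read_camera(c);h=cv2.cvtColor(im,cv2.COLOR_BGR2HSV)
    red=(((h[...,0]<6)|(h[...,0]>174))&(h[...,1]>170)&(h[...,2]>90)).astype(np.uint8)
    n,l,st,ce=cv2.connectedComponentsWithStats(red)
    for k in range(1,n):
        if st[k,4]>40: print("red",c,st[k,4],np.round(ce[k],1),np.round(unproj(ce[k],c,.07 if c=="top" else .066),4))
E
python3 fit0.py
```

```text
billet0 ['top', 'scene'] [ 0.5841 -0.3531  0.2501] iou 0.888
billet0 ['top'] [ 0.5859 -0.3529  0.2489] iou 0.907
billet0 ['scene'] [ 0.5803 -0.3528  0.2303] iou 0.938
billet0 ['top', 'scene'] [ 0.4565 -0.243   0.1268] iou 0.878
billet0 ['top'] [ 0.456  -0.2427  0.064 ] iou 0.92
billet0 ['scene'] [ 0.4539 -0.2435  0.2675] iou 0.878
billet0 ['top', 'scene'] [ 0.4671 -0.3584 -0.178 ] iou 0.908
billet0 ['top'] [ 0.4689 -0.3586 -0.2128] iou 0.909
billet0 ['scene'] [ 0.4647 -0.3587 -0.1055] iou 0.929
cover ['top', 'scene'] [ 0.6178  0.0223 -0.0487] iou 0.965
cover ['top'] [ 0.6188  0.022  -0.0457] iou 0.973
cover ['scene'] [ 0.6153  0.0232 -0.0659] iou 0.965
mallet ['top', 'scene'] [ 0.4764 -0.0414 -1.4914] iou 0.635
mallet ['top'] [ 0.4799 -0.0414 -1.4605] iou 0.697
mallet ['scene'] [ 0.4764 -0.0416 -1.4751] iou 0.569
mallet top [0.4638 0.1153 1.658 ] 0.8662910294249173
mallet scene [0.4621 0.1171 1.6514] 0.8849356976941817
mallet both [0.4636 0.1162 1.6551] 0.8713392442042944
cover_mat ['top', 'scene'] [0.4508 0.3635 0.1189] iou 0.97
cover_mat ['top'] [0.451  0.3627 0.1129] iou 0.974
cover_mat ['scene'] [0.4494 0.3641 0.1156] iou 0.968
red top 88 [177.6 163.3] [0.6251 0.192  0.07  ]
red top 80 [299.  171.5] [ 0.607  -0.1459  0.07  ]
red scene 57 [215.2 185. ] [ 0.6065 -0.1464  0.066 ]
red scene 104 [318.8 250.7] [0.623  0.1933 0.066 ]
```

```bash
A='{"travel":[[0.2,-0.3,0.1],[0.35,-0.5,0.1],[0.5,-0.7,0.1],[0.683,-0.946,0.1],[0.683,-0.946,0.1],[0.683,-0.946,0.1],[0.683,-0.946,0.1],[0.683,-0.946,0.1],[0.683,-0.946,0.1],[0.683,-0.946,0.1]]}'
python3 -m jog '{"travel":[[0.2,-0.3,0.1],[0.35,-0.5,0.1],[0.5,-0.7,0.1],[0.683,-0.946,0.1],[0.683,-0.946,0.1],[0.683,-0.946,0.1],[0.683,-0.946,0.1],[0.683,-0.946,0.1],[0.683,-0.946,0.1],[0.683,-0.946,0.1]],"rotation":[[0,0,-0.1],[0,0,-0.2],[0,0,-0.3],[0,0,-0.409],[0,0,-0.409],[0,0,-0.409],[0,0,-0.409],[0,0,-0.409],[0,0,-0.409],[0,0,-0.409]],"grip":[1,1,1,1,1,1,1,1,1,1]}' 80
```

```text
time_s: 2.63
position: [0.3077, 0.4494, 0.2462]
tcp_rot: [-0.0, 0.322, 0.947, 0.0]
contact_force: [-0.2, 0.4, -0.3]
finger_gap: 0.998
gripper_force: 0.0
```

```bash

python3 -m jog '{"travel":[[0.2,-0.3,0],[0.35,-0.5,0],[0.5,-0.7,0],[0.683,-0.946,0],[0.683,-0.946,0],[0.683,-0.946,0],[0.683,-0.946,0],[0.683,-0.946,0],[0.683,-0.946,0],[0.683,-0.946,0]],"rotation":[[0,0,-0.1],[0,0,-0.2],[0,0,-0.3],[0,0,-0.409],[0,0,-0.409],[0,0,-0.409],[0,0,-0.409],[0,0,-0.409],[0,0,-0.409],[0,0,-0.409]],"grip":[1,1,1,1,1,1,1,1,1,1]}' >/dev/null
python3 -m jog '{"travel":[[0.2,-0.3,0],[0.35,-0.5,0],[0.5,-0.7,0],[0.683,-0.946,0],[0.683,-0.946,0],[0.683,-0.946,0],[0.683,-0.946,0],[0.683,-0.946,0],[0.683,-0.946,0],[0.683,-0.946,0]],"rotation":[[0,0,-0.1],[0,0,-0.2],[0,0,-0.3],[0,0,-0.409],[0,0,-0.409],[0,0,-0.409],[0,0,-0.409],[0,0,-0.409],[0,0,-0.409],[0,0,-0.409]],"grip":[1,1,1,1,1,1,1,1,1,1]}' >/dev/null
python3 -m jog '{"travel":[[0.2,-0.3,0],[0.35,-0.5,0],[0.5,-0.7,0],[0.683,-0.946,0],[0.683,-0.946,0],[0.683,-0.946,0],[0.683,-0.946,0],[0.683,-0.946,0],[0.683,-0.946,0],[0.683,-0.946,0]],"rotation":[[0,0,-0.1],[0,0,-0.2],[0,0,-0.3],[0,0,-0.409],[0,0,-0.409],[0,0,-0.409],[0,0,-0.409],[0,0,-0.409],[0,0,-0.409],[0,0,-0.409]],"grip":[0,0,0,0,0,0,0,0,0,0]}' 
cat >wr.py <<'E'
from h import *
import sys
cp=arm.camera_params("wrist");im=arm.read_camera("wrist")
if len(sys.argv)>1: cv2.imwrite("pics/"+sys.argv[1],im)
E
python3 - <<'E'
from h import *
s=arm.get_state();print(s["q"])
cp=arm.camera_params("wrist");im=arm.read_camera("wrist");cv2.imwrite("pics/w1.png",im)
# black ridge top: dark region within blue
for d in arm.silhouettes("wrist","cover"): 
    m=d["mask"];print(d["p"],d["uv"],m.sum())
E
```

```text
time_s: 5.13
position: [0.6157, 0.0243, 0.2464]
tcp_rot: [-0.0, 0.724, 0.69, 0.0]
contact_force: [-0.4, 0.1, -0.2]
finger_gap: 0.499
gripper_force: 0.0
[-0.17783152  0.65989703  0.11481772  1.58568622 -0.09089584  0.90156291
 -0.07836441]
0.88 [247.9, 145.0] 24741
```

View pics/w1.png

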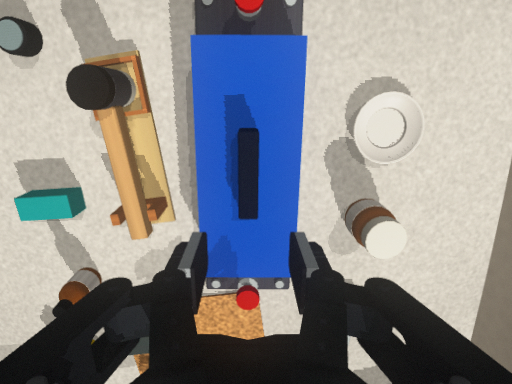

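```bash
python3 - <<'E'
from h import *
cp=arm.camera_params("wrist");im=cv2.imread("pics/w1.png")
m=(im.max(2)<45).astype(np.uint8);m[:110]=0;m[230:]=0;m[:,:230]=0;m[:,268:]=0
print(m.sum());r=cv2.minAreaRect(np.argwhere(m)[:,::-1].astype(np.float32));print(r)
ridge=[box(-10,10,-45,45,54,84)]
v,i=fit(ridge,{"wrist":m},.02,[.6165,.0225,-.05]);print(v,i)
b=((im[...,0]>100)&(im[...,2]<90)|(m>0)).astype(np.uint8);n,l,st,ce=cv2.connectedComponentsWithStats(b);k=1+st[1:,4].argmax();b=(l==k).astype(np.uint8);b[225:]=0
h=cv2.cvtColor(im,cv2.COLOR_BGR2HSV)
red=(((h[...,0]<6)|(h[...,0]>174))&(h[...,1]>170)&(h[...,2]>120)).astype(np.uint8)
n,l,st,ce=cv2.connectedComponentsWithStats(red)
for k in range(1,n):
    if st[k,4]>40: print("red",st[k],np.round(ce[k],1),unproj(ce[k],cp,.07))
for c in([193,36],[306,36]):print(unproj(c,cp,.074))
E
```

```text
84
((247.23480224609375, 172.49456787109375), (17.792213439941406, 87.32875061035156), 1.1691392660140991)
[ 0.61566876  0.02369841 -0.05967834] 0.04415823367065318
red [235   0  29  13 260] [249.3   4.7] [0.62581579 0.18404978 0.07      ]
red [236 290  23  20 351] [247.3 299.6] [ 0.60780597 -0.1437042   0.07      ]
[0.57059959 0.15876084 0.074     ]
[0.67867701 0.15353191 0.074     ]
```

```bash

python3 -m jog '{"travel":[[0,0,-0.1],[0,0,-0.2],[0,0,-0.3],[0,0,-0.4],[0,0,-0.5],[0.008,0,-0.6],[0.008,0,-0.7],[0.008,0,-0.8],[0.008,0,-0.8],[0.008,0,-0.8]],"rotation":[[0,0,0],[0,0,0],[0,0,0],[0,0,0],[0,0,0],[0,0,0],[0,0,0],[0,0,0],[0,0,0],[0,0,0]],"grip":[0,0,0,0,0,0,0,0,0,0]}' 
python3 -m jog '{"travel":[[0,0,-0.1],[0,0,-0.2],[0,0,-0.32],[0,0,-0.32],[0,0,-0.32],[0,0,-0.32],[0,0,-0.32],[0,0,-0.32],[0,0,-0.32],[0,0,-0.32]],"rotation":[[0,0,0],[0,0,0],[0,0,0],[0,0,0],[0,0,0],[0,0,0],[0,0,0],[0,0,0],[0,0,0],[0,0,0]],"grip":[0,0,0,0,-1,-1,-1,-1,-1,-1]}' 60
```

```text
time_s: 6.07
position: [0.617, 0.0227, 0.126]
tcp_rot: [-0.001, 0.725, 0.689, -0.001]
contact_force: [-0.0, -0.7, -0.1]
finger_gap: 0.502
gripper_force: 0.0
time_s: 6.9
position: [0.6187, 0.0223, 0.0799]
tcp_rot: [0.001, 0.725, 0.689, 0.001]
contact_force: [0.5, -0.5, 5.4]
finger_gap: 0.221
gripper_force: 60.5
```

```bash

python3 -m jog '{"travel":[[0,0,0.05],[0,0,0.1],[0,0,0.2],[0,0,0.3],[0,0,0.4],[0,0,0.5],[0,0,0.6],[0,0,0.7],[0,0,0.8],[0,0,0.8]],"rotation":[[0,0,0],[0,0,0],[0,0,0],[0,0,0],[0,0,0],[0,0,0],[0,0,0],[0,0,0],[0,0,0],[0,0,0]],"grip":[-1,-1,-1,-1,-1,-1,-1,-1,-1,-1]}' 
python3 -m jog '{"travel":[[0,0,0.1],[0,0,0.2],[0,0,0.3],[0,0,0.35],[0,0,0.4],[0,0,0.4],[0,0,0.4],[0,0,0.4],[0,0,0.4],[0,0,0.4]],"rotation":[[0,0,0],[0,0,0],[0,0,0],[0,0,0],[0,0,0],[0,0,0],[0,0,0],[0,0,0],[0,0,0],[0,0,0]],"grip":[-1,-1,-1,-1,-1,-1,-1,-1,-1,-1]}'
python3 - <<'E'
from h import *
im=arm.read_camera("scene");cv2.imwrite("pics/s1.png",im)
E
```

```text
time_s: 7.73
position: [0.6194, 0.0222, 0.2018]
tcp_rot: [0.002, 0.725, 0.689, 0.002]
contact_force: [0.9, -0.7, -2.8]
finger_gap: 0.218
gripper_force: 59.5
time_s: 8.57
position: [0.6171, 0.0223, 0.2575]
tcp_rot: [-0.0, 0.725, 0.689, -0.001]
contact_force: [0.1, -0.3, -3.1]
finger_gap: 0.216
gripper_force: 59.5
```

View pics/s1.png

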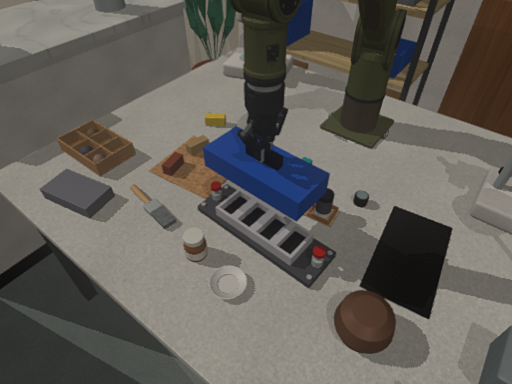

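```bash

python3 -m jog '{"travel":[[-0.02,0.04,0],[-0.05,0.1,0],[-0.1,0.2,0],[-0.15,0.3,0],[-0.2,0.4,0],[-0.25,0.5,0],[-0.3,0.6,0],[-0.34,0.7,0],[-0.37,0.758,0],[-0.37,0.758,0]],"rotation":[[0,0,0.04],[0,0,0.1],[0,0,0.2],[0,0,0.3],[0,0,0.4],[0,0,0.5],[0,0,0.6],[0,0,0.7],[0,0,0.737],[0,0,0.737]],"grip":[-1,-1,-1,-1,-1,-1,-1,-1,-1,-1]}' 
python3 -m jog '{"travel":[[-0.02,0.04,0],[-0.05,0.1,0],[-0.1,0.2,0],[-0.15,0.3,0],[-0.2,0.4,0],[-0.25,0.5,0],[-0.3,0.6,0],[-0.34,0.7,0],[-0.37,0.758,0],[-0.37,0.758,0]],"rotation":[[0,0,0.04],[0,0,0.1],[0,0,0.2],[0,0,0.3],[0,0,0.4],[0,0,0.5],[0,0,0.6],[0,0,0.7],[0,0,0.737],[0,0,0.737]],"grip":[-1,-1,-1,-1,-1,-1,-1,-1,-1,-1]}' 
python3 -m jog '{"travel":[[-0.02,0.04,0],[-0.05,0.1,0],[-0.1,0.2,0],[-0.15,0.3,0],[-0.2,0.4,0],[-0.25,0.5,0],[-0.3,0.6,0],[-0.34,0.7,0],[-0.37,0.758,0],[-0.37,0.758,0]],"rotation":[[0,0,0.04],[0,0,0.1],[0,0,0.2],[0,0,0.3],[0,0,0.4],[0,0,0.5],[0,0,0.6],[0,0,0.7],[0,0,0.737],[0,0,0.737]],"grip":[-1,-1,-1,-1,-1,-1,-1,-1,-1,-1]}' 
python3 - <<'E'
from h import *
s=arm.get_state();q=s["tcp_rot"];print(s["q"].round(2) if hasattr(s["q"],"round") else s["q"],2*np.degrees(np.arctan2(q[2],q[1]))-90)
E
```

```text
time_s: 9.45
position: [0.5603, 0.1399, 0.2584]
tcp_rot: [-0.001, 0.495, 0.869, 0.001]
contact_force: [-0.4, -0.4, -2.9]
finger_gap: 0.22
gripper_force: 59.4
time_s: 10.28
position: [0.5052, 0.2524, 0.2584]
tcp_rot: [-0.001, 0.228, 0.974, 0.001]
contact_force: [-0.4, 0.1, -3.0]
finger_gap: 0.223
gripper_force: 59.4
time_s: 11.12
position: [0.4495, 0.366, 0.2584]
tcp_rot: [-0.0, -0.059, 0.998, 0.001]
contact_force: [-0.8, 0.0, -2.2]
finger_gap: 0.22
gripper_force: 59.4
[-0.55  0.61 -0.37  1.67  0.26  0.91  0.68] 96.80521007045488
```

```bash

python3 -m jog '{"travel":[[0,-0.008,-0.05],[0.006,-0.016,-0.15],[0.006,-0.016,-0.27],[0.006,-0.016,-0.39],[0.006,-0.016,-0.51],[0.006,-0.016,-0.63],[0.006,-0.016,-0.75],[0.006,-0.016,-0.87],[0.006,-0.016,-0.95],[0.006,-0.016,-1]],"rotation":[[0,0,0],[0,0,0],[0,0,0],[0,0,0],[0,0,0],[0,0,0],[0,0,0],[0,0,0],[0,0,0],[0,0,0]],"grip":[-1,-1,-1,-1,-1,-1,-1,-1,-1,-1]}' 
python3 -m jog '{"travel":[[0,0,-0.05],[0,0,-0.1],[0,0,-0.15],[0,0,-0.2],[0,0,-0.23],[0,0,-0.26],[0,0,-0.28],[0,0,-0.3],[0,0,-0.3],[0,0,-0.3]],"rotation":[[0,0,0],[0,0,0],[0,0,0],[0,0,0],[0,0,0],[0,0,0],[0,0,0],[0,0,0],[0,0,0],[0,0,0]],"grip":[-1,-1,-1,-1,-1,-1,-1,-1,-1,-1]}'
```

```text
time_s: 11.95
position: [0.4523, 0.3582, 0.1063]
tcp_rot: [-0.001, -0.056, 0.998, -0.002]
contact_force: [-0.6, -0.7, -1.6]
finger_gap: 0.225
gripper_force: 59.4
time_s: 12.78
position: [0.452, 0.3612, 0.0634]
tcp_rot: [0.0, -0.057, 0.998, 0.0]
contact_force: [-0.6, -0.5, -1.4]
finger_gap: 0.221
gripper_force: 59.4
```

```bash

python3 -m jog '{"travel":[[0,0,-0.01],[0,0,-0.015],[0,0,-0.015],[0,0,-0.015],[0,0,-0.015],[0,0,-0.015],[0,0,-0.015],[0,0,-0.015],[0,0,-0.015],[0,0,-0.015]],"rotation":[[0,0,0],[0,0,0],[0,0,0],[0,0,0],[0,0,0],[0,0,0],[0,0,0],[0,0,0],[0,0,0],[0,0,0]],"grip":[-1,-1,-1,-0.4,0,0,0,0,0,0]}' 
python3 -m jog '{"travel":[[0,0,0.05],[0,0,0.1],[0,0,0.2],[0,0,0.3],[0,0,0.4],[0,0,0.6],[0,0,0.8],[0,0,1],[0,0,1],[0,0,1]],"rotation":[[0,0,0],[0,0,0],[0,0,0],[0,0,0],[0,0,0],[0,0,0],[0,0,0],[0,0,0],[0,0,0],[0,0,0]],"grip":[0,0,0,0,0,0,0,0,0,0]}'
python3 -m jog '{"travel":[[0,-0.1,0.05],[0,-0.2,0.1],[0,-0.4,0.2],[0,-0.6,0.2],[0,-0.8,0.2],[0,-1,0.2],[0,-1,0.2],[0,-1,0.2],[0,-1,0.2],[0,-1,0.2]],"rotation":[[0,0,-0.1],[0,0,-0.3],[0,0,-0.5],[0,0,-0.7],[0,0,-0.9],[0,0,-1],[0,0,-1],[0,0,-1],[0,0,-1],[0,0,-1]],"grip":[0,0,0,0,0,0,0,0,0,0]}'
python3 - <<'E'
from h import *
arm.read_camera("top");arm.read_camera("scene")
ms={c:d["mask"] for c in("top","scene") for d in arm.silhouettes(c,"cover")[:1]}
print(fit(S["cover"],ms,.003,[.45,.363,1.69]),{c:m.sum() for c,m in ms.items()})
E
```

```text
time_s: 13.62
position: [0.4519, 0.361, 0.061]
tcp_rot: [-0.0, -0.057, 0.998, 0.0]
contact_force: [-0.5, 0.3, 0.4]
finger_gap: 0.504
gripper_force: 0.0
time_s: 14.45
position: [0.4529, 0.362, 0.2137]
tcp_rot: [0.002, -0.057, 0.998, 0.002]
contact_force: [0.1, 0.4, -0.5]
finger_gap: 0.503
gripper_force: 0.0
time_s: 15.28
position: [0.4515, 0.2123, 0.2407]
tcp_rot: [-0.0, 0.327, 0.945, 0.0]
contact_force: [-0.7, 0.4, 0.3]
finger_gap: 0.501
gripper_force: 0.0
(array([0.45200929, 0.36123827, 1.68399177]), np.float64(0.599900539606206)) {'top': np.int64(980), 'scene': np.int64(4910)}
```

```bash

for i in 1; do :; done
python3 -m jog '{"travel":[[0,-0.1,0],[0,-0.2,0],[0,-0.4,0],[0.03,-0.6,0],[0.05,-0.75,0],[0.08,-0.85,0],[0.08,-0.85,0],[0.08,-0.85,0],[0.08,-0.85,0],[0.08,-0.85,0]],"rotation":[[0,0,-0.1],[0,0,-0.25],[0,0,-0.4],[0,0,-0.55],[0,0,-0.73],[0,0,-0.73],[0,0,-0.73],[0,0,-0.73],[0,0,-0.73],[0,0,-0.73]],"grip":[0,0,0,0,0,0,0,0,0,0]}' >/dev/null
python3 -m jog '{"travel":[[0,-0.1,0],[0,-0.2,0],[0,-0.4,0],[0.03,-0.6,0],[0.05,-0.75,0],[0.08,-0.85,0],[0.08,-0.85,0],[0.08,-0.85,0],[0.08,-0.85,0],[0.08,-0.85,0]],"rotation":[[0,0,-0.1],[0,0,-0.25],[0,0,-0.4],[0,0,-0.55],[0,0,-0.73],[0,0,-0.73],[0,0,-0.73],[0,0,-0.73],[0,0,-0.73],[0,0,-0.73]],"grip":[0,0,0,0,0,0,0,0,0,0]}' >/dev/null
python3 -m jog '{"travel":[[0,-0.1,0],[0,-0.2,0],[0,-0.4,0],[0.03,-0.6,0],[0.05,-0.75,0],[0.08,-0.85,0],[0.08,-0.85,0],[0.08,-0.85,0],[0.08,-0.85,0],[0.08,-0.85,0]],"rotation":[[0,0,-0.1],[0,0,-0.25],[0,0,-0.4],[0,0,-0.55],[0,0,-0.73],[0,0,-0.73],[0,0,-0.73],[0,0,-0.73],[0,0,-0.73],[0,0,-0.73]],"grip":[0,0,0,0,0,0,0,0,0,0]}' >/dev/null
python3 -m jog '{"travel":[[0,-0.1,0],[0,-0.2,0],[0,-0.4,0],[0.03,-0.5,0],[0.05,-0.5,0],[0.08,-0.5,0],[0.08,-0.5,0],[0.08,-0.5,0],[0.08,-0.5,0],[0.08,-0.5,0]],"rotation":[[0,0,-0.1],[0,0,-0.25],[0,0,-0.4],[0,0,-0.55],[0,0,-0.73],[0,0,-0.73],[0,0,-0.73],[0,0,-0.73],[0,0,-0.73],[0,0,-0.73]],"grip":[0,0,0,0,0,0,0,0,0,0]}'
python3 - <<'E'
from h import *
s=arm.get_state();q=s["tcp_rot"];print(np.round(s["q"],2),2*np.degrees(np.arctan2(q[2],q[1]))-90)
cv2.imwrite("pics/w2.png",arm.read_camera("wrist"))
for d in arm.silhouettes("wrist","billet0"): print(round(d["p"],2),np.round(d["uv"]),d["mask"].sum(),unproj(d["uv"],"wrist",.03).round(3))
E
```

```text
time_s: 18.82
position: [0.4998, -0.2456, 0.2411]
tcp_rot: [-0.0, 0.996, 0.09, -0.0]
contact_force: [-0.1, -0.8, -0.7]
finger_gap: 0.503
gripper_force: 0.0
[ 0.09  0.63  0.49  1.78 -0.39  0.82 -0.62] -79.6811365983064
0.92 [352. 108.] 2358 [ 0.584 -0.35   0.03 ]
0.82 [334. 202.] 2059 [ 0.47  -0.359  0.03 ]
0.68 [241. 285.] 1664 [ 0.33  -0.265  0.03 ]
0.67 [239. 194.] 1608 [ 0.459 -0.241  0.03 ]
0.64 [ 69. 236.] 2086 [ 0.361 -0.031  0.03 ]
```

View pics/w2.png

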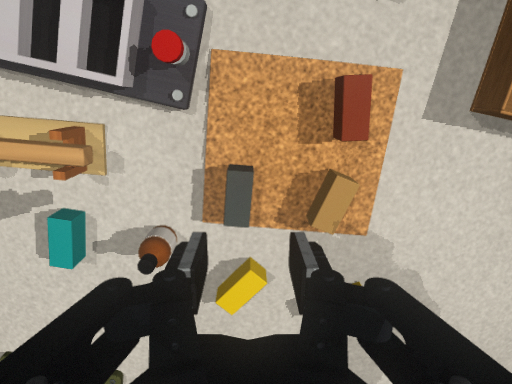

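```bash
cat > bil.py <<'E'
from h import *
# fit every billet seen on the cork by the wrist camera
im=arm.read_camera("wrist");s=arm.get_state();p=s["position"];q=s["tcp_rot"];az=2*np.degrees(np.arctan2(q[2],q[1]))-90
print("tcp",np.round(p,4),"az",round(az,1))
for d in arm.silhouettes("wrist","billet0"):
    x,y=unproj(d["uv"],"wrist",.025)[:2]
    if d["p"]<.3 or not(.40<x<.66 and -.43<y<-.15): continue
    best=max((fit(S["billet"],{"wrist":d["mask"]},.004,[x,y,a]) for a in(-.5,0,.5)),key=lambda t:t[1])
    v,i=best;c=im[int(d["uv"][1]),int(d["uv"][0])]
    dz=(np.degrees(v[2])-90-az+90)%180-90
    print("bgr",c,np.round(v[:2],4),"yaw deg",round(np.degrees(v[2]),1),"iou",round(i,3),"move units",np.round((v[0]-p[0])/.15,3),np.round((v[1]-p[1])/.15,3),"z to .029",np.round((.029-p[2])/.15,3),"rot units",round(dz/45,3))
E
python3 bil.py
python3 -c "
import cv2;im=cv2.imread('pics/w2.png');cv2.imwrite('pics/c1.png',cv2.resize(im[40:250,190:410],None,fx=2.7,fy=2.7,interpolation=2))"
```

```text
tcp [ 0.4998 -0.2462  0.2412] az -79.8
bgr [ 39  59 132] [ 0.5846 -0.3516] yaw deg 12.7 iou 0.942 move units 0.565 -0.702 z to .029 -1.414 rot units 0.055
bgr [78 81 79] [ 0.4546 -0.2397] yaw deg 5.7 iou 0.96 move units -0.301 0.044 z to .029 -1.414 rot units -0.102
bgr [ 76 133 176] [ 0.4681 -0.3583] yaw deg -13.1 iou 0.943 move units -0.211 -0.747 z to .029 -1.414 rot units -0.518
```

View pics/c1.png

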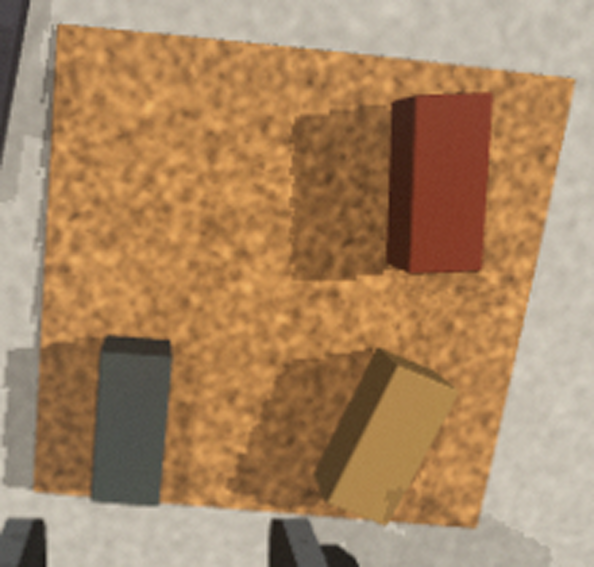

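```bash

python3 -m jog '{"travel":[[-0.1,0.035,-0.1],[-0.2,0.035,-0.25],[-0.3,0.035,-0.4],[-0.3,0.035,-0.55],[-0.3,0.035,-0.7],[-0.3,0.035,-0.85],[-0.3,0.035,-0.95],[-0.3,0.035,-1],[-0.3,0.035,-1],[-0.3,0.035,-1]],"rotation":[[0,0,-0.115],[0,0,-0.115],[0,0,-0.115],[0,0,-0.115],[0,0,-0.115],[0,0,-0.115],[0,0,-0.115],[0,0,-0.115],[0,0,-0.115],[0,0,-0.115]],"grip":[0.3,0.3,0.3,0.3,0.3,0.3,0.3,0.3,0.3,0.3]}' 
python3 -m jog '{"travel":[[0,0,-0.1],[0,0,-0.2],[0,0,-0.3],[0,0,-0.36],[0,0,-0.414],[0,0,-0.414],[0,0,-0.414],[0,0,-0.414],[0,0,-0.414],[0,0,-0.414]],"rotation":[[0,0,0],[0,0,0],[0,0,0],[0,0,0],[0,0,0],[0,0,0],[0,0,0],[0,0,0],[0,0,0],[0,0,0]],"grip":[0.3,0.3,0.3,0.3,0.3,0.3,0.3,0.3,0.3,0.3]}' 
python3 -m jog '{"travel":[[0,0,0],[0,0,0],[0,0,0],[0,0,0],[0,0,0],[0,0,0],[0,0,0],[0,0,0],[0,0,0],[0,0,0]],"rotation":[[0,0,0],[0,0,0],[0,0,0],[0,0,0],[0,0,0],[0,0,0],[0,0,0],[0,0,0],[0,0,0],[0,0,0]],"grip":[-1,-1,-1,-1,-1,-1,-1,-1,-1,-1]}' 60
```

```text
time_s: 19.85
position: [0.455, -0.2415, 0.0913]
tcp_rot: [0.0, 0.999, 0.044, 0.0]
contact_force: [0.1, 0.3, -0.8]
finger_gap: 0.648
gripper_force: 0.0
time_s: 20.68
position: [0.4553, -0.2414, 0.0295]
tcp_rot: [0.0, 0.999, 0.044, 0.0]
contact_force: [-0.3, 0.2, 0.1]
finger_gap: 0.648
gripper_force: 0.0
time_s: 21.52
position: [0.4551, -0.2414, 0.0295]
tcp_rot: [0.0, 0.999, 0.044, 0.0]
contact_force: [0.5, -0.2, 5.2]
finger_gap: 0.353
gripper_force: 59.8
```

```bash

python3 -m jog '{"travel":[[0,0,0.05],[0,0,0.1],[0,0,0.2],[0,0,0.3],[0,0,0.45],[0,0,0.6],[0,0,0.75],[0,0,0.9],[0,0,1],[0,0,1]],"rotation":[[0,0,0],[0,0,0],[0,0,0],[0,0,0],[0,0,0],[0,0,0],[0,0,0],[0,0,0],[0,0,0],[0,0,0]],"grip":[-1,-1,-1,-1,-1,-1,-1,-1,-1,-1]}' 
python3 - <<'E'
from h import *
ms={}
for c in("top","scene"):
    im=arm.read_camera(c);cv2.imwrite(f"pics/{c}_c.png",im)
    for d in arm.silhouettes(c,"carrier")[:1]: ms[c]=d["mask"];print(c,d["p"],d["uv"],d["mask"].sum())
P=S["carrier"]+[cyl(0,170,15,20,70),cyl(0,-170,15,20,70)]
for sub in [ms]+[{c:m} for c,m in ms.items()]:print(fit(P,sub,0,[.617,.023,-.05]),fit(S["carrier"],sub,0,[.617,.023,-.05]))
E
```

```text
time_s: 22.35
position: [0.4563, -0.2422, 0.1822]
tcp_rot: [0.001, 0.999, 0.044, 0.003]
contact_force: [0.4, 0.4, -1.3]
finger_gap: 0.355
gripper_force: 59.9
top 0.98 [240.8, 171.2] 5435
(array([ 0.61815072,  0.02271629, -0.05172418]), np.float64(0.9814510740937864)) (array([ 0.61820125,  0.02300652, -0.05272657]), np.float64(0.9803486026428523))
(array([ 0.61815072,  0.02271629, -0.05172418]), np.float64(0.9814510740937864)) (array([ 0.61820125,  0.02300652, -0.05272657]), np.float64(0.9803486026428523))
```

```bash

python3 -m jog '{"travel":[[0.03,0.03,0],[0.1,0.11,0],[0.17,0.18,0],[0.24,0.26,0],[0.31,0.33,0],[0.38,0.41,0],[0.45,0.49,0],[0.523,0.562,0],[0.523,0.562,0],[0.523,0.562,0]],"rotation":[[0,0,-0.04],[0,0,-0.08],[0,0,-0.12],[0,0,-0.178],[0,0,-0.178],[0,0,-0.178],[0,0,-0.178],[0,0,-0.178],[0,0,-0.178],[0,0,-0.178]],"grip":[-1,-1,-1,-1,-1,-1,-1,-1,-1,-1]}' 
python3 -m jog '{"travel":[[0.03,0.03,0],[0.1,0.11,0],[0.17,0.18,0],[0.24,0.26,0],[0.31,0.33,0],[0.38,0.41,0],[0.45,0.49,0],[0.523,0.562,0],[0.523,0.562,0],[0.523,0.562,0]],"rotation":[[0,0,0],[0,0,0],[0,0,0],[0,0,0],[0,0,0],[0,0,0],[0,0,0],[0,0,0],[0,0,0],[0,0,0]],"grip":[-1,-1,-1,-1,-1,-1,-1,-1,-1,-1]}' 
python3 -m jog '{"travel":[[0,0,-0.1],[0,0,-0.2],[0,0,-0.3],[0,0,-0.4],[0,0,-0.5],[0,0,-0.5],[0,0,-0.5],[0,0,-0.5],[0,0,-0.5],[0,0,-0.5]],"rotation":[[0,0,0],[0,0,0],[0,0,0],[0,0,0],[0,0,0],[0,0,0],[0,0,0],[0,0,0],[0,0,0],[0,0,0]],"grip":[-1,-1,-1,-1,-1,-1,-1,-1,-1,-1]}' 
python3 - <<'E'
from h import *
s=arm.get_state();q=s["tcp_rot"];print(np.round(s["position"],4),2*np.degrees(np.arctan2(q[2],q[1]))-90,np.round(s["q"],2))
cv2.imwrite("pics/w3.png",arm.read_camera("wrist"))
E
```

```text
time_s: 23.38
position: [0.5329, -0.156, 0.1775]
tcp_rot: [-0.0, 1.0, -0.025, -0.001]
contact_force: [-1.0, -0.3, -1.7]
finger_gap: 0.356
gripper_force: 59.9
time_s: 24.22
position: [0.6119, -0.0718, 0.1784]
tcp_rot: [0.0, 1.0, -0.025, -0.0]
contact_force: [0.6, 0.1, -1.7]
finger_gap: 0.352
gripper_force: 59.9
time_s: 25.05
position: [0.6124, -0.073, 0.105]
tcp_rot: [0.0, 1.0, -0.026, 0.001]
contact_force: [-0.2, 0.6, -2.0]
finger_gap: 0.355
gripper_force: 59.8
[ 0.6124 -0.073   0.105 ] -93.02151680168146 [-0.22  0.9   0.49  1.72 -0.62  0.68 -1.01]
```

View pics/w3.png

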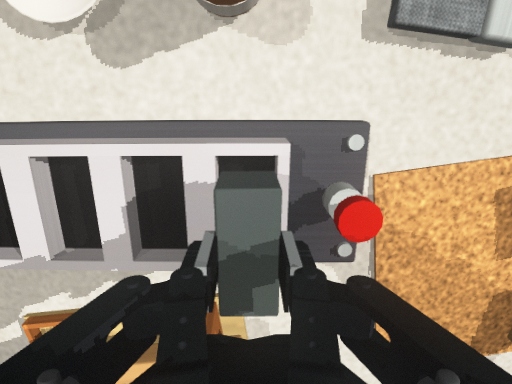

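```bash
python3 - <<'E'
from h import *
C=np.array([.617,.023]);Rz=R.from_euler("z",-.052).as_matrix()
f=lambda p:Rz@(np.array(p)/1e3)+[*C,0]
for px,p in [((134,157),(40,-11,50)),((182,157),(40,-53,50)),((218,157),(40,-75,50)),((275,157),(40,-117,50)),((290,139),(48,-125,50)),((358,219),(0,-170,70))]:
    print(px,proj(np.array([f(p)]),"wrist").round(1)); 
    w=unproj(px,"wrist",p[2]/1e3)-f(p);print("  err mm",(w*1e3).round(1))
E
```

```text
(134, 157) [[122.7 154.1]]
  err mm [-2.4 -7.3 -0. ]
(182, 157) [[185.1 153.9]]
  err mm [-1.9  2.3 -0. ]
(218, 157) [[218.2 153.9]]
  err mm [-2.1  0.3 -0. ]
(275, 157) [[281.5 153.9]]
  err mm [-1.9  4.4 -0. ]
(290, 139) [[294.1 141.9]]
  err mm [ 2.   2.6 -0. ]
(358, 219) [[365.  221.4]]
  err mm [1.9 4.6 0. ]
```

```bash

python3 -m jog '{"travel":[[0,0.005,-0.05],[0,0.005,-0.1],[0,0.005,-0.15],[0,0.005,-0.2],[0,0.005,-0.24],[0,0.005,-0.28],[0,0.005,-0.31],[0,0.005,-0.335],[0,0.005,-0.335],[0,0.005,-0.335]],"rotation":[[0,0,0],[0,0,0],[0,0,0],[0,0,0],[0,0,0],[0,0,0],[0,0,0],[0,0,0],[0,0,0],[0,0,0]],"grip":[-1,-1,-1,-1,-1,-1,-1,-1,-1,-1]}' 
```

```text
time_s: 25.93
position: [0.6115, -0.0719, 0.0556]
tcp_rot: [-0.001, 1.0, -0.026, 0.0]
contact_force: [-5.5, 1.3, 13.0]
finger_gap: 0.355
gripper_force: 61.7
```

```bash

python3 -m jog '{"travel":[[0,0,0.005],[0,0,0.005],[0,0,0.005],[0,0,0.005],[0,0,0.005],[0,0,0.1],[0,0,0.3],[0,0,0.6],[0,0,0.9],[0,0,1]],"rotation":[[0,0,0],[0,0,0],[0,0,0],[0,0,0],[0,0,0],[0,0,0],[0,0,0],[0,0,0],[0,0,0],[0,0,0]],"grip":[-0.1,0.06,0.06,0.06,0.06,0.06,0.06,0.06,0.06,0.06]}' 
python3 -m jog '{"travel":[[-0.15,-0.3,0],[-0.3,-0.6,0.1],[-0.5,-1,0.13],[-0.5,-1,0.13],[-0.5,-1,0.13],[-0.5,-1,0.13],[-0.5,-1,0.13],[-0.5,-1,0.13],[-0.5,-1,0.13],[-0.5,-1,0.13]],"rotation":[[0,0,0],[0,0,0.1],[0,0,0.2],[0,0,0.2],[0,0,0.2],[0,0,0.2],[0,0,0.2],[0,0,0.2],[0,0,0.2],[0,0,0.2]],"grip":[0.3,0.3,0.3,0.3,0.3,0.3,0.3,0.3,0.3,0.3]}'
python3 bil.py
python3 - <<'E'
from h import *
arm.read_camera("top");
for d in arm.silhouettes("top","billet0"): 
    x=unproj(d["uv"],"top",.05)
    if d["p"]>.3: print(round(d["p"],2),np.round(d["uv"]),d["mask"].sum(),x.round(3)); 
    if abs(x[0]-.61)<.03 and abs(x[1]+.07)<.03:print(fit(S["billet"],{"top":d["mask"]},.03,[.612,-.072,-.05]))
E
```

```text
time_s: 26.77
position: [0.6136, -0.0731, 0.2082]
tcp_rot: [0.001, 1.0, -0.027, 0.003]
contact_force: [0.9, -0.4, 0.1]
finger_gap: 0.526
gripper_force: 0.0
time_s: 27.6
position: [0.5375, -0.2202, 0.2228]
tcp_rot: [-0.0, 0.999, 0.054, -0.0]
contact_force: [-0.3, 0.4, -0.5]
finger_gap: 0.65
gripper_force: 0.0
tcp [ 0.5374 -0.2205  0.2228] az -83.9
bgr [ 67 117 153] [ 0.4674 -0.3578] yaw deg -8.1 iou 0.85 move units -0.467 -0.915 z to .029 -1.292 rot units -0.317
bgr [ 41  62 135] [ 0.5842 -0.3521] yaw deg 13.0 iou 0.965 move units 0.312 -0.877 z to .029 -1.292 rot units 0.152
0.89 [393. 278.] 370 [ 0.316 -0.413  0.05 ]
0.8 [271. 168.] 340 [ 0.618 -0.07   0.05 ]
(array([ 0.61208383, -0.07464166,  0.00161771]), np.float64(0.9278276481149013))
0.61 [251. 258.] 200 [ 0.365 -0.016  0.05 ]
```

```bash

python3 -m jog '{"travel":[[0.1,-0.25,0],[0.2,-0.5,0],[0.312,-0.75,-0.2],[0.312,-0.878,-0.4],[0.312,-0.878,-0.6],[0.312,-0.878,-0.75],[0.312,-0.878,-0.9],[0.312,-0.878,-0.9],[0.312,-0.878,-0.9],[0.312,-0.878,-0.9]],"rotation":[[0,0,0.1],[0,0,0.155],[0,0,0.155],[0,0,0.155],[0,0,0.155],[0,0,0.155],[0,0,0.155],[0,0,0.155],[0,0,0.155],[0,0,0.155]],"grip":[0.3,0.3,0.3,0.3,0.3,0.3,0.3,0.3,0.3,0.3]}' 
python3 -m jog '{"travel":[[0,0,-0.1],[0,0,-0.2],[0,0,-0.3],[0,0,-0.36],[0,0,-0.394],[0,0,-0.394],[0,0,-0.394],[0,0,-0.394],[0,0,-0.394],[0,0,-0.394]],"rotation":[[0,0,0],[0,0,0],[0,0,0],[0,0,0],[0,0,0],[0,0,0],[0,0,0],[0,0,0],[0,0,0],[0,0,0]],"grip":[0.3,0.3,0.3,0.3,0.3,0.3,0.3,0.3,0.3,0.3]}' 
python3 -m jog '{"travel":[[0,0,0],[0,0,0],[0,0,0],[0,0,0],[0,0,0],[0,0,0],[0,0,0],[0,0,0],[0,0,0],[0,0,0]],"rotation":[[0,0,0],[0,0,0],[0,0,0],[0,0,0],[0,0,0],[0,0,0],[0,0,0],[0,0,0],[0,0,0],[0,0,0]],"grip":[-1,-1,-1,-1,-1,-1,-1,-1,-1,-1]}' 60
python3 -m jog '{"travel":[[0,0,0.05],[0,0,0.1],[0,0,0.2],[0,0,0.3],[0,0,0.45],[0,0,0.6],[0,0,0.75],[0,0,0.9],[0,0,1],[0,0,1]],"rotation":[[0,0,0],[0,0,0],[0,0,0],[0,0,0],[0,0,0],[0,0,0],[0,0,0],[0,0,0],[0,0,0],[0,0,0]],"grip":[-1,-1,-1,-1,-1,-1,-1,-1,-1,-1]}'
```

```text
time_s: 28.63
position: [0.5844, -0.3542, 0.0897]
tcp_rot: [0.001, 0.994, 0.113, 0.001]
contact_force: [0.2, -0.1, 0.3]
finger_gap: 0.651
gripper_force: 0.0
time_s: 29.47
position: [0.584, -0.3539, 0.0298]
tcp_rot: [0.0, 0.994, 0.113, 0.0]
contact_force: [-0.1, -0.5, 0.5]
finger_gap: 0.65
gripper_force: 0.0
time_s: 30.3
position: [0.5839, -0.3538, 0.0298]
tcp_rot: [0.0, 0.994, 0.113, 0.0]
contact_force: [-1.5, 0.1, 5.6]
finger_gap: 0.354
gripper_force: 61.0
time_s: 31.13
position: [0.5856, -0.3557, 0.1847]
tcp_rot: [0.003, 0.994, 0.113, 0.003]
contact_force: [0.2, -0.9, -1.3]
finger_gap: 0.353
gripper_force: 60.2
```

```bash

python3 -m jog '{"travel":[[0.01,0.05,0],[0.02,0.14,0],[0.03,0.24,0],[0.04,0.34,0],[0.05,0.44,0],[0.06,0.54,0],[0.07,0.64,0],[0.07,0.72,0],[0.07,0.766,0],[0.07,0.766,0]],"rotation":[[0,0,-0.04],[0,0,-0.08],[0,0,-0.12],[0,0,-0.18],[0,0,-0.24],[0,0,-0.3],[0,0,-0.356],[0,0,-0.356],[0,0,-0.356],[0,0,-0.356]],"grip":[-1,-1,-1,-1,-1,-1,-1,-1,-1,-1]}' >/dev/null
python3 -m jog '{"travel":[[0.01,0.05,0],[0.02,0.14,0],[0.03,0.24,0],[0.04,0.34,0],[0.05,0.44,0],[0.06,0.54,0],[0.07,0.64,0],[0.07,0.72,0],[0.07,0.766,0],[0.07,0.766,0]],"rotation":[[0,0,0],[0,0,0],[0,0,0],[0,0,0],[0,0,0],[0,0,0],[0,0,0],[0,0,0],[0,0,0],[0,0,0]],"grip":[-1,-1,-1,-1,-1,-1,-1,-1,-1,-1]}' >/dev/null
python3 -m jog '{"travel":[[0.01,0.05,0],[0.02,0.14,0],[0.03,0.24,0],[0.04,0.34,0],[0.05,0.44,0],[0.06,0.54,0],[0.07,0.64,0],[0.07,0.72,0],[0.07,0.766,0],[0.07,0.766,0]],"rotation":[[0,0,0],[0,0,0],[0,0,0],[0,0,0],[0,0,0],[0,0,0],[0,0,0],[0,0,0],[0,0,0],[0,0,0]],"grip":[-1,-1,-1,-1,-1,-1,-1,-1,-1,-1]}' 
python3 -m jog '{"travel":[[0,0,-0.1],[0,0,-0.2],[0,0,-0.3],[0,0,-0.4],[0,0,-0.5],[0,0,-0.5],[0,0,-0.5],[0,0,-0.5],[0,0,-0.5],[0,0,-0.5]],"rotation":[[0,0,0],[0,0,0],[0,0,0],[0,0,0],[0,0,0],[0,0,0],[0,0,0],[0,0,0],[0,0,0],[0,0,0]],"grip":[-1,-1,-1,-1,-1,-1,-1,-1,-1,-1]}'
```

```text
time_s: 33.63
position: [0.6151, -0.0063, 0.1788]
tcp_rot: [-0.001, 1.0, -0.025, -0.0]
contact_force: [0.6, -0.2, -2.0]
finger_gap: 0.359
gripper_force: 60.1
time_s: 34.47
position: [0.6159, -0.0092, 0.1052]
tcp_rot: [0.0, 1.0, -0.027, 0.001]
contact_force: [-0.7, -0.9, -3.0]
finger_gap: 0.35
gripper_force: 60.0
```

```bash

python3 -m jog '{"travel":[[0,0,-0.05],[0,0,-0.1],[0,0,-0.15],[0,0,-0.2],[0,0,-0.24],[0,0,-0.28],[0,0,-0.31],[0,0,-0.33],[0,0,-0.33],[0,0,-0.33]],"rotation":[[0,0,0],[0,0,0],[0,0,0],[0,0,0],[0,0,0],[0,0,0],[0,0,0],[0,0,0],[0,0,0],[0,0,0]],"grip":[-1,-1,-1,-1,-1,-1,-1,-1,-1,-1]}' 
```

```text
time_s: 35.3
position: [0.6148, -0.0089, 0.0557]
tcp_rot: [-0.0, 1.0, -0.027, -0.0]
contact_force: [-3.2, -0.1, 7.5]
finger_gap: 0.355
gripper_force: 61.3
```

```bash

python3 -m jog '{"travel":[[0,0,0.005],[0,0,0.005],[0,0,0.005],[0,0,0.005],[0,0,0.005],[0,0,0.1],[0,0,0.3],[0,0,0.6],[0,0,0.9],[0,0,1]],"rotation":[[0,0,0],[0,0,0],[0,0,0],[0,0,0],[0,0,0],[0,0,0],[0,0,0],[0,0,0],[0,0,0],[0,0,0]],"grip":[-0.1,0.06,0.06,0.06,0.06,0.06,0.06,0.06,0.06,0.06]}' 
python3 -m jog '{"travel":[[-0.1,-0.3,0],[-0.2,-0.6,0.1],[-0.3,-0.9,0.13],[-0.3,-0.9,0.13],[-0.3,-0.9,0.13],[-0.3,-0.9,0.13],[-0.3,-0.9,0.13],[-0.3,-0.9,0.13],[-0.3,-0.9,0.13],[-0.3,-0.9,0.13]],"rotation":[[0,0,0],[0,0,0],[0,0,0],[0,0,0],[0,0,0],[0,0,0],[0,0,0],[0,0,0],[0,0,0],[0,0,0]],"grip":[0.3,0.3,0.3,0.3,0.3,0.3,0.3,0.3,0.3,0.3]}' >/dev/null
python3 -m jog '{"travel":[[-0.1,-0.3,0],[-0.2,-0.6,0.1],[-0.3,-0.9,0.13],[-0.3,-0.9,0.13],[-0.3,-0.9,0.13],[-0.3,-0.9,0.13],[-0.3,-0.9,0.13],[-0.3,-0.9,0.13],[-0.3,-0.9,0.13],[-0.3,-0.9,0.13]],"rotation":[[0,0,0],[0,0,-0.15],[0,0,-0.25],[0,0,-0.25],[0,0,-0.25],[0,0,-0.25],[0,0,-0.25],[0,0,-0.25],[0,0,-0.25],[0,0,-0.25]],"grip":[0.3,0.3,0.3,0.3,0.3,0.3,0.3,0.3,0.3,0.3]}'
python3 bil.py
```

```text
time_s: 36.13
position: [0.6171, -0.0099, 0.2092]
tcp_rot: [0.001, 1.0, -0.027, 0.003]
contact_force: [0.8, -1.1, 0.3]
finger_gap: 0.533
gripper_force: 0.0
time_s: 37.8
position: [0.5257, -0.2775, 0.2433]
tcp_rot: [-0.0, 0.992, -0.123, -0.0]
contact_force: [0.7, -0.2, 0.1]
finger_gap: 0.649
gripper_force: 0.0
tcp [ 0.5256 -0.2778  0.2434] az -104.2
bgr [ 70 123 162] [ 0.4677 -0.358 ] yaw deg -12.4 iou 0.965 move units -0.386 -0.534 z to .029 -1.429 rot units 0.039
```

```bash

python3 -m jog '{"travel":[[-0.15,-0.25,0],[-0.3,-0.45,-0.1],[-0.386,-0.534,-0.25],[-0.386,-0.534,-0.4],[-0.386,-0.534,-0.6],[-0.386,-0.534,-0.8],[-0.386,-0.534,-0.95],[-0.386,-0.534,-1],[-0.386,-0.534,-1],[-0.386,-0.534,-1]],"rotation":[[0,0,0.035],[0,0,0.035],[0,0,0.035],[0,0,0.035],[0,0,0.035],[0,0,0.035],[0,0,0.035],[0,0,0.035],[0,0,0.035],[0,0,0.035]],"grip":[0.3,0.3,0.3,0.3,0.3,0.3,0.3,0.3,0.3,0.3]}' 
python3 -m jog '{"travel":[[0,0,-0.1],[0,0,-0.2],[0,0,-0.3],[0,0,-0.38],[0,0,-0.43],[0,0,-0.43],[0,0,-0.43],[0,0,-0.43],[0,0,-0.43],[0,0,-0.43]],"rotation":[[0,0,0],[0,0,0],[0,0,0],[0,0,0],[0,0,0],[0,0,0],[0,0,0],[0,0,0],[0,0,0],[0,0,0]],"grip":[0.3,0.3,0.3,0.3,0.3,0.3,0.3,0.3,0.3,0.3]}' 
python3 -m jog '{"travel":[[0,0,0],[0,0,0],[0,0,0],[0,0,0],[0,0,0],[0,0,0],[0,0,0],[0,0,0],[0,0,0],[0,0,0]],"rotation":[[0,0,0],[0,0,0],[0,0,0],[0,0,0],[0,0,0],[0,0,0],[0,0,0],[0,0,0],[0,0,0],[0,0,0]],"grip":[-1,-1,-1,-1,-1,-1,-1,-1,-1,-1]}' 60
python3 -m jog '{"travel":[[0,0,0.05],[0,0,0.1],[0,0,0.2],[0,0,0.3],[0,0,0.45],[0,0,0.6],[0,0,0.75],[0,0,0.9],[0,0,1],[0,0,1]],"rotation":[[0,0,0],[0,0,0],[0,0,0],[0,0,0],[0,0,0],[0,0,0],[0,0,0],[0,0,0],[0,0,0],[0,0,0]],"grip":[-1,-1,-1,-1,-1,-1,-1,-1,-1,-1]}'
```

```text
time_s: 38.73
position: [0.4676, -0.3595, 0.0943]
tcp_rot: [0.0, 0.994, -0.111, 0.0]
contact_force: [1.2, 0.1, 0.3]
finger_gap: 0.652
gripper_force: 0.0
time_s: 39.57
position: [0.4676, -0.3593, 0.0298]
tcp_rot: [0.0, 0.994, -0.111, 0.001]
contact_force: [0.6, 1.4, -0.4]
finger_gap: 0.649
gripper_force: 0.0
time_s: 40.4
position: [0.4674, -0.3593, 0.0297]
tcp_rot: [0.0, 0.994, -0.111, 0.0]
contact_force: [-0.9, -0.2, 5.3]
finger_gap: 0.357
gripper_force: 60.0
time_s: 41.23
position: [0.4684, -0.3606, 0.1826]
tcp_rot: [0.002, 0.994, -0.111, 0.003]
contact_force: [0.8, -1.4, -1.0]
finger_gap: 0.354
gripper_force: 59.7
```

```bash

python3 -m jog '{"travel":[[0.02,0.05,0],[0.06,0.15,0],[0.1,0.27,0],[0.14,0.39,0],[0.19,0.52,0],[0.24,0.65,0],[0.29,0.78,0],[0.32,0.87,0],[0.336,0.92,0],[0.336,0.92,0]],"rotation":[[0,0,0.04],[0,0,0.08],[0,0,0.12],[0,0,0.18],[0,0,0.217],[0,0,0.217],[0,0,0.217],[0,0,0.217],[0,0,0.217],[0,0,0.217]],"grip":[-1,-1,-1,-1,-1,-1,-1,-1,-1,-1]}' >/dev/null
python3 -m jog '{"travel":[[0.02,0.05,0],[0.06,0.15,0],[0.1,0.27,0],[0.14,0.39,0],[0.19,0.52,0],[0.24,0.65,0],[0.29,0.78,0],[0.32,0.87,0],[0.336,0.92,0],[0.336,0.92,0]],"rotation":[[0,0,0],[0,0,0],[0,0,0],[0,0,0],[0,0,0],[0,0,0],[0,0,0],[0,0,0],[0,0,0],[0,0,0]],"grip":[-1,-1,-1,-1,-1,-1,-1,-1,-1,-1]}' >/dev/null
python3 -m jog '{"travel":[[0.02,0.05,0],[0.06,0.15,0],[0.1,0.27,0],[0.14,0.39,0],[0.19,0.52,0],[0.24,0.65,0],[0.29,0.78,0],[0.32,0.87,0],[0.336,0.92,0],[0.336,0.92,0]],"rotation":[[0,0,0],[0,0,0],[0,0,0],[0,0,0],[0,0,0],[0,0,0],[0,0,0],[0,0,0],[0,0,0],[0,0,0]],"grip":[-1,-1,-1,-1,-1,-1,-1,-1,-1,-1]}' >/dev/null
python3 -m jog '{"travel":[[0,0,-0.1],[0,0,-0.2],[0,0,-0.3],[0,0,-0.4],[0,0,-0.5],[0,0,-0.5],[0,0,-0.5],[0,0,-0.5],[0,0,-0.5],[0,0,-0.5]],"rotation":[[0,0,0],[0,0,0],[0,0,0],[0,0,0],[0,0,0],[0,0,0],[0,0,0],[0,0,0],[0,0,0],[0,0,0]],"grip":[-1,-1,-1,-1,-1,-1,-1,-1,-1,-1]}'
```

```text
time_s: 44.57
position: [0.6191, 0.0546, 0.1053]
tcp_rot: [0.0, 1.0, -0.026, 0.001]
contact_force: [0.3, -0.4, -1.3]
finger_gap: 0.354
gripper_force: 59.7
```

```bash

python3 -m jog '{"travel":[[0,0,-0.05],[0,0,-0.1],[0,0,-0.15],[0,0,-0.2],[0,0,-0.24],[0,0,-0.28],[0,0,-0.31],[0,0,-0.332],[0,0,-0.332],[0,0,-0.332]],"rotation":[[0,0,0],[0,0,0],[0,0,0],[0,0,0],[0,0,0],[0,0,0],[0,0,0],[0,0,0],[0,0,0],[0,0,0]],"grip":[-1,-1,-1,-1,-1,-1,-1,-1,-1,-1]}' 
python3 -m jog '{"travel":[[0,0,0.005],[0,0,0.005],[0,0,0.005],[0,0,0.005],[0,0,0.005],[0,0,0.1],[0,0,0.3],[0,0,0.6],[0,0,0.9],[0,0,1]],"rotation":[[0,0,0],[0,0,0],[0,0,0],[0,0,0],[0,0,0],[0,0,0],[0,0,0],[0,0,0],[0,0,0],[0,0,0]],"grip":[-0.1,0.06,0.06,0.06,0.06,0.06,0.06,0.06,0.06,0.06]}' 
python3 -m jog '{"travel":[[-0.2,0,0.1],[-0.4,0,0.2],[-0.6,0,0.3],[-0.7,0,0.3],[-0.8,0,0.3],[-0.8,0,0.3],[-0.8,0,0.3],[-0.8,0,0.3],[-0.8,0,0.3],[-0.8,0,0.3]],"rotation":[[0,0,0.2],[0,0,0.3],[0,0,0.4],[0,0,0.5],[0,0,0.6],[0,0,0.7],[0,0,0.8],[0,0,0.9],[0,0,1],[0,0,1]],"grip":[0,0,0,0,0,0,0,0,0,0]}'
python3 - <<'E'
from h import *
s=arm.get_state();q=s["tcp_rot"];print(np.round(s["position"],4),2*np.degrees(np.arctan2(q[2],q[1]))-90)
cv2.imwrite("pics/w4.png",arm.read_camera("wrist"))
E
```

```text
time_s: 45.4
position: [0.6181, 0.055, 0.0557]
tcp_rot: [-0.0, 1.0, -0.026, -0.0]
contact_force: [-3.8, 1.3, 9.8]
finger_gap: 0.354
gripper_force: 61.1
time_s: 46.23
position: [0.6205, 0.0541, 0.2089]
tcp_rot: [0.0, 1.0, -0.026, 0.003]
contact_force: [0.6, -0.2, -0.0]
finger_gap: 0.527
gripper_force: 0.0
time_s: 47.07
position: [0.4984, 0.0549, 0.2494]
tcp_rot: [-0.0, 0.933, 0.359, 0.0]
contact_force: [0.3, -0.3, -0.1]
finger_gap: 0.502
gripper_force: 0.0
[0.4984 0.0549 0.2494] -47.86726374254167
```

View pics/w4.png

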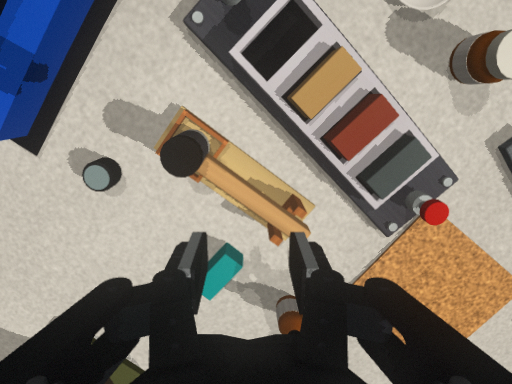

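```bash
cat > mal.py <<'E'
from h import *
arm.read_camera("wrist");arm.read_camera("top")
s=arm.get_state();print(np.round(s["position"],4))
for c in("wrist","top"):
  for n in("mallet","cradle"):
    for d in arm.silhouettes(c,n)[:2]:
        print(c,n,round(d["p"],2),np.round(d["uv"]),d["mask"].sum())
        if n=="mallet" and d["p"]>.5:
            v,i=fit(S["mallet"],{c:d["mask"]},.006,[.4636,.116,1.655]);print(np.round(v,4),round(i,3))
E
python3 mal.py
python3 - <<'E'
from h import *
im=cv2.imread("pics/w4.png")
# black head top disc
m=(im.max(2)<60).astype(np.uint8);m[:110]=0;m[190:]=0;m[:,:150]=0;m[:,215:]=0
n,l,st,ce=cv2.connectedComponentsWithStats(m);k=1+st[1:,4].argmax();print(st[k])
(c,r)=cv2.minEnclosingCircle(np.argwhere(l==k)[:,::-1].astype(np.float32));print(c,r)
for px,z in [((303,234),.056),((184,155),.082)]:print(unproj(px,"wrist",z))
E
```

```text
[0.4984 0.0549 0.2493]
wrist mallet 0.84 [213. 176.] 4338
[0.4621 0.1186 1.6568] 0.916
wrist mallet 0.33 [423.   5.] 282
wrist cradle 0.84 [239. 172.] 4295
wrist cradle 0.15 [327.  82.] 2520
top mallet 0.83 [249. 220.] 313
[0.465  0.1035 1.6587] 0.435
top cradle 0.63 [246. 224.] 570
top cradle 0.31 [248. 221.] 310
[ 161  131   46   46 1537]
(183.948974609375, 152.66326904296875) 24.56640625
[ 0.48047713 -0.05160427  0.056     ]
[0.46706575 0.11713801 0.082     ]
```

```bash

python3 -m jog '{"travel":[[-0.1,0.04,0],[-0.207,0.085,-0.1],[-0.207,0.085,-0.2],[-0.207,0.085,-0.3],[-0.207,0.085,-0.4],[-0.207,0.085,-0.5],[-0.207,0.085,-0.5],[-0.207,0.085,-0.5],[-0.207,0.085,-0.5],[-0.207,0.085,-0.5]],"rotation":[[0,0,0.1],[0,0,0.2],[0,0,0.3],[0,0,0.4],[0,0,0.5],[0,0,0.6],[0,0,0.6],[0,0,0.6],[0,0,0.6],[0,0,0.6]],"grip":[0.1,0.1,0.1,0.1,0.1,0.1,0.1,0.1,0.1,0.1]}' >/dev/null
python3 -m jog '{"travel":[[0,0,0],[0,0,0],[0,0,-0.1],[0,0,-0.2],[0,0,-0.3],[0,0,-0.3],[0,0,-0.3],[0,0,-0.3],[0,0,-0.3],[0,0,-0.3]],"rotation":[[0,0,0.1],[0,0,0.2],[0,0,0.3],[0,0,0.4],[0,0,0.5],[0,0,0.573],[0,0,0.573],[0,0,0.573],[0,0,0.573],[0,0,0.573]],"grip":[0.1,0.1,0.1,0.1,0.1,0.1,0.1,0.1,0.1,0.1]}' 
python3 mal.py; python3 -c "
from h import *
s=arm.get_state();q=s['tcp_rot'];print(np.round(s['q'],2),2*np.degrees(np.arctan2(q[2],q[1]))-90)
cv2.imwrite('pics/w5.png',arm.read_camera('wrist'))"
```

```text
time_s: 49.08
position: [0.4679, 0.0679, 0.1299]
tcp_rot: [0.001, 0.677, 0.736, 0.001]
contact_force: [-0.5, 0.0, 0.3]
finger_gap: 0.55
gripper_force: 0.0
[0.4677 0.0679 0.1298]
wrist mallet 0.58 [243. 180.] 8045
[0.4616 0.1188 1.659 ] 0.954
wrist mallet 0.3 [425. 287.] 2078
wrist cradle 0.83 [256. 195.] 9473
top mallet 0.67 [250. 222.] 296
[0.4646 0.1084 1.6572] 0.414
[-0.29  0.68  0.08  2.12 -0.15  0.35 -0.01] 4.816835908701606
```

View pics/w5.png

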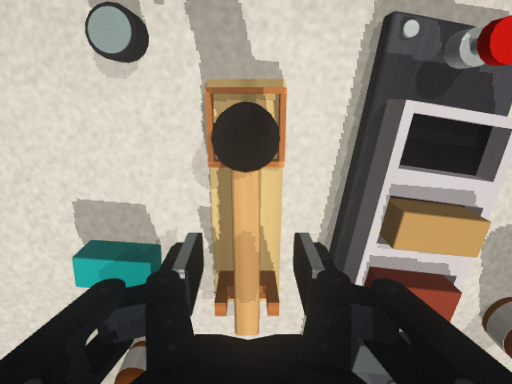

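```bash

python3 -m jog '{"travel":[[0,0,-0.1],[-0.006,0,-0.2],[-0.006,0,-0.3],[-0.006,0,-0.4],[-0.006,0,-0.5],[-0.006,0,-0.6],[-0.006,0,-0.66],[-0.006,0,-0.7],[-0.006,0,-0.7],[-0.006,0,-0.7]],"rotation":[[0,0,0],[0,0,0],[0,0,0],[0,0,0],[0,0,0],[0,0,0],[0,0,0],[0,0,0],[0,0,0],[0,0,0]],"grip":[0.1,0.1,0.1,0.1,0.1,0.1,0.1,0.1,0.1,0.1]}' 
python3 -m jog '{"travel":[[0,0,0],[0,0,0],[0,0,0],[0,0,0],[0,0,0],[0,0,0],[0,0,0],[0,0,0],[0,0,0],[0,0,0]],"rotation":[[0,0,0],[0,0,0],[0,0,0],[0,0,0],[0,0,0],[0,0,0],[0,0,0],[0,0,0],[0,0,0],[0,0,0]],"grip":[-1,-1,-1,-1,-1,-1,-1,-1,-1,-1]}' 100
python3 -m jog '{"travel":[[0,0,0.03],[0,0,0.06],[0,0,0.1],[0,0,0.2],[0,0,0.3],[0,0,0.4],[0,0,0.5],[0,0,0.6],[0,0,0.7],[0,0,0.7]],"rotation":[[0,0,0],[0,0,0],[0,0,0],[0,0,0],[0,0,0],[0,0,0],[0,0,0],[0,0,0],[0,0,0],[0,0,0]],"grip":[-1,-1,-1,-1,-1,-1,-1,-1,-1,-1]}'
```

```text
time_s: 50.27
position: [0.4665, 0.0677, 0.0245]
tcp_rot: [0.0, 0.677, 0.736, -0.0]
contact_force: [0.7, -0.4, -0.1]
finger_gap: 0.551
gripper_force: 0.0
time_s: 51.1
position: [0.4667, 0.0678, 0.0252]
tcp_rot: [0.0, 0.677, 0.736, 0.0]
contact_force: [-1.3, -0.4, 6.1]
finger_gap: 0.245
gripper_force: 98.0
time_s: 51.93
position: [0.4677, 0.0679, 0.1318]
tcp_rot: [0.001, 0.677, 0.736, 0.002]
contact_force: [0.8, 1.1, -2.9]
finger_gap: 0.24
gripper_force: 98.1
```

```bash

python3 -m jog '{"travel":[[0.03,0.01,0.02],[0.09,0.04,0.06],[0.16,0.07,0.1],[0.23,0.1,0.13],[0.3,0.13,0.13],[0.38,0.17,0.13],[0.46,0.21,0.13],[0.541,0.249,0.13],[0.541,0.249,0.13],[0.541,0.249,0.13]],"rotation":[[0,0,0],[0,0,0],[0,0,0],[0,0,0],[0,0,0],[0,0,0],[0,0,0],[0,0,0],[0,0,0],[0,0,0]],"grip":[-1,-1,-1,-1,-1,-1,-1,-1,-1,-1]}' 
python3 -m jog '{"travel":[[0.03,0.01,0],[0.09,0.04,0],[0.16,0.07,0],[0.23,0.1,0],[0.3,0.13,0],[0.38,0.17,0],[0.46,0.21,0],[0.541,0.249,0],[0.541,0.249,0],[0.541,0.249,0]],"rotation":[[0,0,0],[0,0,0],[0,0,0],[0,0,0],[0,0,0],[0,0,0],[0,0,0],[0,0,0],[0,0,0],[0,0,0]],"grip":[-1,-1,-1,-1,-1,-1,-1,-1,-1,-1]}' 
python3 - <<'E'
from h import *
s=arm.get_state();print(np.round(s["position"],4))
a=arm.read_camera("scene");b=arm.read_camera("wrist");t=arm.read_camera("top")
cv2.imwrite("pics/p1.png",np.hstack([cv2.resize(b,(400,300)),cv2.resize(a[100:340,100:420],(400,300))]))
for c in("wrist","scene"):
  for d in arm.silhouettes(c,"mallet")[:1]:
    v,i=fit(S["mallet"],{c:d["mask"]},s["position"][2]-.019,[.626,.193,1.655]);print(c,d["p"],np.round(v,4),round(i,3))
E
```

```text
time_s: 52.77
position: [0.5472, 0.1053, 0.1478]
tcp_rot: [-0.0, 0.676, 0.736, -0.001]
contact_force: [-0.9, -0.1, -3.6]
finger_gap: 0.243
gripper_force: 98.1
time_s: 53.6
position: [0.628, 0.1422, 0.1482]
tcp_rot: [-0.0, 0.677, 0.736, -0.001]
contact_force: [-1.6, -0.5, -3.3]
finger_gap: 0.242
gripper_force: 98.2
[0.628  0.1422 0.1482]
wrist 0.63 [0.624  0.1924 1.6595] 0.868
scene 0.92 [0.6236 0.1915 1.6647] 0.788
```

View pics/p1.png

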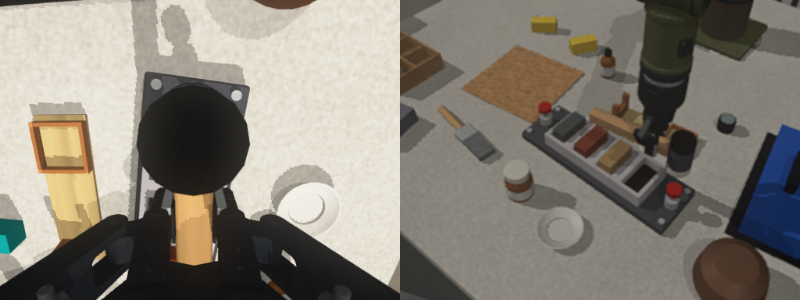

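```bash

python3 -m jog '{"travel":[[0.01,0.005,-0.05],[0.01,0.005,-0.12],[0.01,0.005,-0.2],[0.01,0.005,-0.28],[0.01,0.005,-0.34],[0.01,0.005,-0.36],[0.01,0.005,-0.38],[0.01,0.005,-0.4],[0.01,0.005,-0.42],[0.01,0.005,-0.44]],"rotation":[[0,0,0],[0,0,0],[0,0,0],[0,0,0],[0,0,0],[0,0,0],[0,0,0],[0,0,0],[0,0,0],[0,0,0]],"grip":[-1,-1,-1,-1,-1,-1,-1,-1,-1,-1]}' 
python3 -m jog '{"travel":[[0,0,-0.02],[0,0,-0.03],[0,0,-0.04],[0,0,-0.05],[0,0,-0.06],[0,0,-0.07],[0,0,-0.08],[0,0,-0.09],[0,0,-0.09],[0,0,-0.09]],"rotation":[[0,0,0],[0,0,0],[0,0,0],[0,0,0],[0,0,0],[0,0,0],[0,0,0],[0,0,0],[0,0,0],[0,0,0]],"grip":[-1,-1,-1,-1,-1,-1,-1,-1,-1,-1]}'
```

```text
time_s: 54.68
position: [0.6301, 0.143, 0.0835]
tcp_rot: [0.0, 0.677, 0.736, 0.0]
contact_force: [-3.4, -1.5, 4.5]
finger_gap: 0.24
gripper_force: 99.2
time_s: 55.52
position: [0.6303, 0.1428, 0.0707]
tcp_rot: [0.0, 0.677, 0.736, 0.0]
contact_force: [-5.9, -3.4, 14.6]
finger_gap: 0.245
gripper_force: 101.2
```

```bash

python3 -m jog '{"travel":[[0,0,-0.006],[0,0,-0.013],[0,0,-0.013],[0,0,-0.013],[0,0,-0.013],[0,0,-0.013],[0,0,-0.013],[0,0,-0.013],[0,0,-0.013],[0,0,-0.013]],"rotation":[[0,0,0],[0,0,0],[0,0,0],[0,0,0],[0,0,0],[0,0,0],[0,0,0],[0,0,0],[0,0,0],[0,0,0]],"grip":[-1,-1,-1,-1,-1,-1,-1,-1,-1,-1]}'
python3 -m jog '{"travel":[[0,0,0.05],[0,0,0.1],[0,0,0.2],[0,0,0.3],[0,0,0.4],[0,0,0.5],[0,0,0.55],[0,0,0.55],[0,0,0.55],[0,0,0.55]],"rotation":[[0,0,0],[0,0,0],[0,0,0],[0,0,0],[0,0,0],[0,0,0],[0,0,0],[0,0,0],[0,0,0],[0,0,0]],"grip":[-1,-1,-1,-1,-1,-1,-1,-1,-1,-1]}'
python3 - <<'E'
from h import *
s=arm.get_state()
arm.read_camera("wrist");arm.read_camera("scene")
for c in("wrist","scene"):
  for d in arm.silhouettes(c,"mallet")[:1]:
    v,i=fit(S["mallet"],{c:d["mask"]},s["position"][2]-.019,[.626,.193,1.655]);print(c,d["p"],np.round(v,4),round(i,3))
E
```

```text
time_s: 56.35
position: [0.6304, 0.1425, 0.0704]
tcp_rot: [0.0, 0.677, 0.736, 0.0]
contact_force: [-8.5, -4.9, 25.9]
finger_gap: 0.24
gripper_force: 102.7
time_s: 57.18
position: [0.6296, 0.1433, 0.1487]
tcp_rot: [-0.0, 0.677, 0.736, -0.001]
contact_force: [-0.7, -0.2, -3.4]
finger_gap: 0.241
gripper_force: 98.3
wrist 0.95 [0.6261 0.1939 1.6628] 0.866
scene 0.67 [0.6271 0.1931 1.6379] 0.723
```

```bash

python3 -m jog '{"travel":[[0,-0.05,0],[-0.01,-0.14,0],[-0.01,-0.24,0],[-0.02,-0.34,0],[-0.02,-0.44,0],[-0.03,-0.54,0],[-0.04,-0.64,0],[-0.04,-0.72,0],[-0.04,-0.756,0],[-0.04,-0.756,0]],"rotation":[[0,0,0],[0,0,0],[0,0,0],[0,0,0],[0,0,0],[0,0,0],[0,0,0],[0,0,0],[0,0,0],[0,0,0]],"grip":[-1,-1,-1,-1,-1,-1,-1,-1,-1,-1]}' >/dev/null
python3 -m jog '{"travel":[[0,-0.05,0],[-0.01,-0.14,0],[-0.01,-0.24,0],[-0.02,-0.34,0],[-0.02,-0.44,0],[-0.03,-0.54,0],[-0.04,-0.64,0],[-0.04,-0.72,0],[-0.04,-0.756,0],[-0.04,-0.756,0]],"rotation":[[0,0,0],[0,0,0],[0,0,0],[0,0,0],[0,0,0],[0,0,0],[0,0,0],[0,0,0],[0,0,0],[0,0,0]],"grip":[-1,-1,-1,-1,-1,-1,-1,-1,-1,-1]}' >/dev/null
python3 -m jog '{"travel":[[0,-0.05,0],[-0.01,-0.14,0],[-0.01,-0.24,0],[-0.02,-0.34,0],[-0.02,-0.44,0],[-0.03,-0.54,0],[-0.04,-0.64,0],[-0.04,-0.72,0],[-0.04,-0.756,0],[-0.04,-0.756,0]],"rotation":[[0,0,0],[0,0,0],[0,0,0],[0,0,0],[0,0,0],[0,0,0],[0,0,0],[0,0,0],[0,0,0],[0,0,0]],"grip":[-1,-1,-1,-1,-1,-1,-1,-1,-1,-1]}' 
python3 - <<'E'
from h import *
s=arm.get_state();print(np.round(s["position"],4))
arm.read_camera("wrist");arm.read_camera("scene")
for c in("wrist","scene"):
  for d in arm.silhouettes(c,"mallet")[:1]:
    v,i=fit(S["mallet"],{c:d["mask"]},s["position"][2]-.019,[.608,-.147,1.655]);print(c,d["p"],np.round(v,4),round(i,3))
E
```

```text
time_s: 59.88
position: [0.612, -0.1993, 0.1499]
tcp_rot: [0.001, 0.678, 0.735, -0.0]
contact_force: [-0.1, -0.4, -2.4]
finger_gap: 0.237
gripper_force: 98.3
[ 0.612  -0.1993  0.1499]
wrist 0.91 [ 0.6089 -0.1442  1.6643] 0.873
scene 0.76 [ 0.6067 -0.1484  1.6429] 0.612
```

```bash

python3 -m jog '{"travel":[[0,0.01,-0.05],[0,0.01,-0.12],[0,0.01,-0.2],[0,0.01,-0.28],[0,0.01,-0.34],[0,0.01,-0.36],[0,0.01,-0.38],[0,0.01,-0.4],[0,0.01,-0.42],[0,0.01,-0.44]],"rotation":[[0,0,0],[0,0,0],[0,0,0],[0,0,0],[0,0,0],[0,0,0],[0,0,0],[0,0,0],[0,0,0],[0,0,0]],"grip":[-1,-1,-1,-1,-1,-1,-1,-1,-1,-1]}' 
python3 -m jog '{"travel":[[0,0,-0.02],[0,0,-0.03],[0,0,-0.04],[0,0,-0.05],[0,0,-0.06],[0,0,-0.07],[0,0,-0.08],[0,0,-0.09],[0,0,-0.1],[0,0,-0.1]],"rotation":[[0,0,0],[0,0,0],[0,0,0],[0,0,0],[0,0,0],[0,0,0],[0,0,0],[0,0,0],[0,0,0],[0,0,0]],"grip":[-1,-1,-1,-1,-1,-1,-1,-1,-1,-1]}'
```

```text
time_s: 60.92
position: [0.6126, -0.1958, 0.0847]
tcp_rot: [0.001, 0.677, 0.736, 0.0]
contact_force: [-1.5, 0.1, 3.7]
finger_gap: 0.242
gripper_force: 99.1
time_s: 61.75
position: [0.6128, -0.1961, 0.0707]
tcp_rot: [0.001, 0.677, 0.736, 0.0]
contact_force: [-3.1, -0.3, 16.3]
finger_gap: 0.243
gripper_force: 101.3
```

```bash

python3 -m jog '{"travel":[[0,0,-0.006],[0,0,-0.012],[0,0,-0.012],[0,0,-0.012],[0,0,-0.012],[0,0,-0.012],[0,0,-0.012],[0,0,-0.012],[0,0,-0.012],[0,0,-0.012]],"rotation":[[0,0,0],[0,0,0],[0,0,0],[0,0,0],[0,0,0],[0,0,0],[0,0,0],[0,0,0],[0,0,0],[0,0,0]],"grip":[-1,-1,-1,-1,-1,-1,-1,-1,-1,-1]}'
python3 -m jog '{"travel":[[0,0,0.05],[0,0,0.1],[0,0,0.2],[0,0,0.3],[0,0,0.4],[0,0,0.5],[0,0,0.55],[0,0,0.55],[0,0,0.55],[0,0,0.55]],"rotation":[[0,0,0],[0,0,0],[0,0,0],[0,0,0],[0,0,0],[0,0,0],[0,0,0],[0,0,0],[0,0,0],[0,0,0]],"grip":[-1,-1,-1,-1,-1,-1,-1,-1,-1,-1]}'
python3 -m jog '{"travel":[[-0.03,0.05,0],[-0.08,0.15,0],[-0.14,0.25,0],[-0.2,0.36,0],[-0.26,0.47,0],[-0.32,0.58,0],[-0.38,0.69,0],[-0.44,0.8,0],[-0.487,0.879,0],[-0.487,0.879,0]],"rotation":[[0,0,0],[0,0,0],[0,0,0],[0,0,0],[0,0,0],[0,0,0],[0,0,0],[0,0,0],[0,0,0],[0,0,0]],"grip":[-1,-1,-1,-1,-1,-1,-1,-1,-1,-1]}' >/dev/null
python3 -m jog '{"travel":[[-0.03,0.05,0],[-0.08,0.15,0],[-0.14,0.25,0],[-0.2,0.36,0],[-0.26,0.47,0],[-0.32,0.58,0],[-0.38,0.69,0],[-0.44,0.8,0],[-0.487,0.879,0],[-0.487,0.879,0]],"rotation":[[0,0,0],[0,0,0],[0,0,0],[0,0,0],[0,0,0],[0,0,0],[0,0,0],[0,0,0],[0,0,0],[0,0,0]],"grip":[-1,-1,-1,-1,-1,-1,-1,-1,-1,-1]}'
python3 - <<'E'
from h import *
im=arm.read_camera("wrist");arm.read_camera("scene");s=arm.get_state();q=s["tcp_rot"];print(np.round(s["position"],4),2*np.degrees(np.arctan2(q[2],q[1]))-90)
for c in("wrist","scene"):
  for d in arm.silhouettes(c,"mallet")[:1]:
    v,i=fit(S["mallet"],{c:d["mask"]},s["position"][2]-.019,[.463,.118,1.655]);print(c,d["p"],np.round(v,4),round(i,3))
cv2.imwrite("pics/w6.png",im)
E
```

```text
time_s: 62.58
position: [0.6129, -0.1964, 0.0703]
tcp_rot: [0.001, 0.677, 0.736, 0.0]
contact_force: [-5.4, -1.7, 24.8]
finger_gap: 0.245
gripper_force: 102.6
time_s: 63.42
position: [0.6114, -0.195, 0.1482]
tcp_rot: [-0.001, 0.677, 0.736, -0.0]
contact_force: [-0.2, -0.1, -3.4]
finger_gap: 0.244
gripper_force: 98.3
time_s: 65.08
position: [0.4645, 0.0709, 0.1493]
tcp_rot: [-0.001, 0.675, 0.738, -0.0]
contact_force: [-0.4, 0.7, -3.7]
finger_gap: 0.239
gripper_force: 98.3
[0.4666 0.0679 0.1496] 4.830487283241808
wrist 0.69 [0.4635 0.1183 1.6552] 0.874
scene 0.71 [0.4626 0.118  1.6575] 0.823
```

View pics/w6.png

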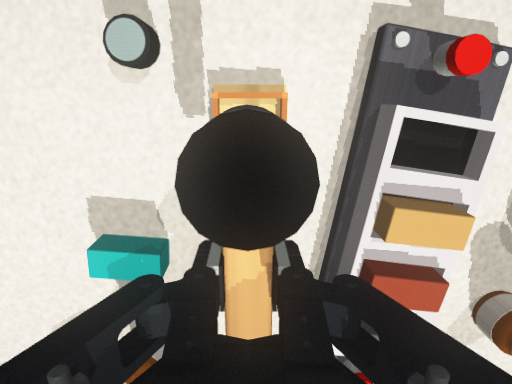

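```bash

python3 -m jog '{"travel":[[0,0,-0.05],[0,0,-0.15],[0,0,-0.25],[0,0,-0.35],[0,0,-0.45],[0,0,-0.5],[0,0,-0.5],[0,0,-0.5],[0,0,-0.5],[0,0,-0.5]],"rotation":[[0,0,0],[0,0,0],[0,0,0],[0,0,0],[0,0,0],[0,0,0],[0,0,0],[0,0,0],[0,0,0],[0,0,0]],"grip":[-1,-1,-1,-1,-1,-1,-1,-1,-1,-1]}'
python3 -m jog '{"travel":[[0,0,-0.04],[0,0,-0.08],[0,0,-0.12],[0,0,-0.16],[0,0,-0.2],[0,0,-0.24],[0,0,-0.28],[0,0,-0.3],[0,0,-0.322],[0,0,-0.322]],"rotation":[[0,0,0],[0,0,0],[0,0,0],[0,0,0],[0,0,0],[0,0,0],[0,0,0],[0,0,0],[0,0,0],[0,0,0]],"grip":[-1,-1,-1,-1,-1,-1,-1,-1,-1,-1]}'
```

```text
time_s: 66.12
position: [0.4668, 0.0682, 0.0753]
tcp_rot: [0.001, 0.677, 0.736, 0.001]
contact_force: [0.7, 0.4, -3.6]
finger_gap: 0.236
gripper_force: 98.3
time_s: 66.95
position: [0.466, 0.0681, 0.0257]
tcp_rot: [-0.0, 0.677, 0.736, -0.0]
contact_force: [-0.4, 0.7, -3.0]
finger_gap: 0.24
gripper_force: 98.4
```

```bash

python3 -m jog '{"travel":[[0,0,-0.005],[0,0,-0.007],[0,0,-0.007],[0,0,-0.007],[0,0,-0.007],[0,0,-0.007],[0,0,-0.007],[0,0,-0.007],[0,0,-0.007],[0,0,-0.007]],"rotation":[[0,0,0],[0,0,0],[0,0,0],[0,0,0],[0,0,0],[0,0,0],[0,0,0],[0,0,0],[0,0,0],[0,0,0]],"grip":[-1,-1,-1,-0.5,-0.4,-0.3,0.1,0.1,0.1,0.1]}'
python3 -m jog '{"travel":[[0,0,0.05],[0,0,0.1],[0,0,0.2],[0,0,0.4],[0,0,0.6],[0,0,0.8],[0,0,1],[0,0,1],[0,0,1],[0,0,1]],"rotation":[[0,0,0],[0,0,0],[0,0,0],[0,0,0],[0,0,0],[0,0,0],[0,0,0],[0,0,0],[0,0,0],[0,0,0]],"grip":[0.1,0.1,0.1,0.1,0.1,0.1,0.1,0.1,0.1,0.1]}'
python3 - <<'E'
from h import *
im=arm.read_camera("wrist")
for d in arm.silhouettes("wrist","mallet")[:1]:
    v,i=fit(S["mallet"],{"wrist":d["mask"]},.006,[.463,.118,1.655]);print(d["p"],np.round(v,4),round(i,3))
cv2.imwrite("pics/w7.png",im)
E
```

```text
time_s: 67.78
position: [0.4662, 0.0682, 0.0253]
tcp_rot: [0.0, 0.677, 0.736, 0.0]
contact_force: [-0.5, 0.2, -0.0]
finger_gap: 0.546
gripper_force: 0.0
time_s: 68.62
position: [0.4657, 0.0683, 0.1754]
tcp_rot: [-0.0, 0.677, 0.736, 0.0]
contact_force: [-0.2, -0.7, -0.8]
finger_gap: 0.549
gripper_force: 0.0
0.58 [0.461  0.1191 1.6636] 0.96
```

View pics/w7.png

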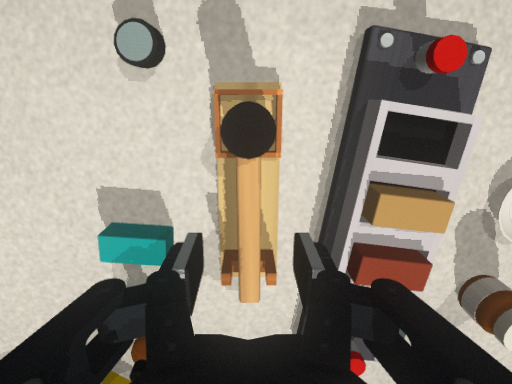

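```bash

python3 -m jog '{"travel":[[0,0.05,0.1],[0,0.15,0.2],[0,0.3,0.3],[-0.03,0.45,0.3],[-0.03,0.65,0.3],[-0.03,0.65,0.3],[-0.03,0.65,0.3],[-0.03,0.65,0.3],[-0.03,0.65,0.3],[-0.03,0.65,0.3]],"rotation":[[0,0,0.1],[0,0,0.2],[0,0,0.35],[0,0,0.5],[0,0,0.68],[0,0,0.68],[0,0,0.68],[0,0,0.68],[0,0,0.68],[0,0,0.68]],"grip":[0,0,0,0,0,0,0,0,0,0]}' >/dev/null
python3 -m jog '{"travel":[[0,0.05,0],[0,0.15,0],[0,0.3,0],[-0.03,0.45,0],[-0.03,0.65,0],[-0.03,0.65,0],[-0.03,0.65,0],[-0.03,0.65,0],[-0.03,0.65,0],[-0.03,0.65,0]],"rotation":[[0,0,0.1],[0,0,0.2],[0,0,0.35],[0,0,0.5],[0,0,0.68],[0,0,0.68],[0,0,0.68],[0,0,0.68],[0,0,0.68],[0,0,0.68]],"grip":[0,0,0,0,0,0,0,0,0,0]}' >/dev/null
python3 -m jog '{"travel":[[0,0.05,0],[0,0.15,0],[0,0.3,0],[-0.03,0.45,0],[-0.03,0.65,0],[-0.03,0.65,0],[-0.03,0.65,0],[-0.03,0.65,0],[-0.03,0.65,0],[-0.03,0.65,0]],"rotation":[[0,0,0.1],[0,0,0.2],[0,0,0.35],[0,0,0.5],[0,0,0.68],[0,0,0.68],[0,0,0.68],[0,0,0.68],[0,0,0.68],[0,0,0.68]],"grip":[0,0,0,0,0,0,0,0,0,0]}'
python3 - <<'E'
from h import *
im=arm.read_camera("wrist");arm.read_camera("scene");s=arm.get_state();q=s["tcp_rot"];print(np.round(s["position"],4),2*np.degrees(np.arctan2(q[2],q[1]))-90)
for c in("wrist","scene"):
  for d in arm.silhouettes(c,"cover")[:1]:
    v,i=fit(S["cover"],{c:d["mask"]},.003,[.452,.361,1.69]);print(c,d["p"],np.round(v,4),round(i,3))
# pins height from scene view: red centroids
for z in(.065,.046):
  im2=arm.read_camera("scene");h=cv2.cvtColor(im2,cv2.COLOR_BGR2HSV)
  red=(((h[...,0]<6)|(h[...,0]>174))&(h[...,1]>170)&(h[...,2]>90)).astype(np.uint8)
  n,l,st,ce=cv2.connectedComponentsWithStats(red)
  for k in range(1,n):
    if st[k,4]>40: print("red",z,st[k,4],np.round(unproj(ce[k],"scene",z),4))
E
```

```text
time_s: 71.22
position: [0.4532, 0.359, 0.2202]
tcp_rot: [0.0, -0.056, 0.998, -0.001]
contact_force: [-0.1, 0.6, -0.2]
finger_gap: 0.503
gripper_force: 0.0
[0.453  0.3596 0.2203] 96.51606424009086
wrist 0.93 [0.451  0.3633 1.6859] 0.965
scene 0.83 [0.4512 0.3606 1.6759] 0.964
red 0.065 57 [ 0.6171 -0.1354  0.065 ]
red 0.065 99 [0.6355 0.1976 0.065 ]
red 0.046 56 [ 0.6037 -0.1493  0.046 ]
red 0.046 99 [0.6226 0.1927 0.046 ]
```

```bash

python3 -m jog '{"travel":[[-0.007,0.01,-0.1],[-0.007,0.01,-0.2],[-0.007,0.01,-0.3],[-0.007,0.01,-0.4],[-0.007,0.01,-0.5],[-0.007,0.01,-0.6],[-0.007,0.01,-0.7],[-0.007,0.01,-0.8],[-0.007,0.01,-0.9],[-0.007,0.01,-0.95]],"rotation":[[0,0,0],[0,0,0],[0,0,0],[0,0,0],[0,0,0],[0,0,0],[0,0,0],[0,0,0],[0,0,0],[0,0,0]],"grip":[0,0,0,0,0,0,0,0,0,0]}' 
python3 -m jog '{"travel":[[0,0,-0.05],[0,0,-0.1],[0,0,-0.1],[0,0,-0.1],[0,0,-0.1],[0,0,-0.1],[0,0,-0.1],[0,0,-0.1],[0,0,-0.1],[0,0,-0.1]],"rotation":[[0,0,0],[0,0,0],[0,0,0],[0,0,0],[0,0,0],[0,0,0],[0,0,0],[0,0,0],[0,0,0],[0,0,0]],"grip":[0,0,0,0,-1,-1,-1,-1,-1,-1]}' 60
python3 -m jog '{"travel":[[0,0,0.05],[0,0,0.1],[0,0,0.2],[0,0,0.3],[0,0,0.45],[0,0,0.6],[0,0,0.75],[0,0,0.9],[0,0,1],[0,0,1]],"rotation":[[0,0,0],[0,0,0],[0,0,0],[0,0,0],[0,0,0],[0,0,0],[0,0,0],[0,0,0],[0,0,0],[0,0,0]],"grip":[-1,-1,-1,-1,-1,-1,-1,-1,-1,-1]}'
python3 -m jog '{"travel":[[0,0,0.05],[0,0,0.1],[0,0,0.2],[0,0,0.3],[0,0,0.3],[0,0,0.3],[0,0,0.3],[0,0,0.3],[0,0,0.3],[0,0,0.3]],"rotation":[[0,0,0],[0,0,0],[0,0,0],[0,0,0],[0,0,0],[0,0,0],[0,0,0],[0,0,0],[0,0,0],[0,0,0]],"grip":[-1,-1,-1,-1,-1,-1,-1,-1,-1,-1]}'
```

```text
time_s: 72.35
position: [0.451, 0.3616, 0.0761]
tcp_rot: [-0.001, -0.058, 0.998, -0.001]
contact_force: [-0.3, 0.2, 0.5]
finger_gap: 0.501
gripper_force: 0.0
time_s: 73.18
position: [0.4521, 0.3625, 0.0636]
tcp_rot: [0.001, -0.058, 0.998, 0.0]
contact_force: [-0.5, 0.2, 6.3]
finger_gap: 0.219
gripper_force: 60.0
time_s: 74.02
position: [0.453, 0.3636, 0.2164]
tcp_rot: [0.003, -0.058, 0.998, 0.002]
contact_force: [0.8, 0.4, -2.8]
finger_gap: 0.221
gripper_force: 59.0
time_s: 74.85
position: [0.4513, 0.3619, 0.2569]
tcp_rot: [-0.001, -0.058, 0.998, -0.0]
contact_force: [0.5, 0.9, -1.2]
finger_gap: 0.225
gripper_force: 59.0
```

```bash

python3 -m jog '{"travel":[[0.02,-0.04,0],[0.05,-0.1,0],[0.1,-0.2,0],[0.15,-0.3,0],[0.2,-0.4,0],[0.25,-0.5,0],[0.3,-0.6,0],[0.34,-0.7,0],[0.368,-0.754,0],[0.368,-0.754,0]],"rotation":[[0,0,-0.04],[0,0,-0.1],[0,0,-0.2],[0,0,-0.3],[0,0,-0.4],[0,0,-0.5],[0,0,-0.6],[0,0,-0.7],[0,0,-0.737],[0,0,-0.737]],"grip":[-1,-1,-1,-1,-1,-1,-1,-1,-1,-1]}' >/dev/null
python3 -m jog '{"travel":[[0.02,-0.04,0],[0.05,-0.1,0],[0.1,-0.2,0],[0.15,-0.3,0],[0.2,-0.4,0],[0.25,-0.5,0],[0.3,-0.6,0],[0.34,-0.7,0],[0.368,-0.754,0],[0.368,-0.754,0]],"rotation":[[0,0,-0.04],[0,0,-0.1],[0,0,-0.2],[0,0,-0.3],[0,0,-0.4],[0,0,-0.5],[0,0,-0.6],[0,0,-0.7],[0,0,-0.737],[0,0,-0.737]],"grip":[-1,-1,-1,-1,-1,-1,-1,-1,-1,-1]}' >/dev/null
python3 -m jog '{"travel":[[0.02,-0.04,0],[0.05,-0.1,0],[0.1,-0.2,0],[0.15,-0.3,0],[0.2,-0.4,0],[0.25,-0.5,0],[0.3,-0.6,0],[0.34,-0.7,0],[0.368,-0.754,0],[0.368,-0.754,0]],"rotation":[[0,0,-0.04],[0,0,-0.1],[0,0,-0.2],[0,0,-0.3],[0,0,-0.4],[0,0,-0.5],[0,0,-0.6],[0,0,-0.7],[0,0,-0.737],[0,0,-0.737]],"grip":[-1,-1,-1,-1,-1,-1,-1,-1,-1,-1]}'
python3 -m jog '{"travel":[[0,0,-0.05],[0,0,-0.1],[0,0,-0.2],[0,0,-0.3],[0,0,-0.4],[0,0,-0.4],[0,0,-0.4],[0,0,-0.4],[0,0,-0.4],[0,0,-0.4]],"rotation":[[0,0,0],[0,0,0],[0,0,0],[0,0,0],[0,0,0],[0,0,0],[0,0,0],[0,0,0],[0,0,0],[0,0,0]],"grip":[-1,-1,-1,-1,-1,-1,-1,-1,-1,-1]}'
python3 - <<'E'
from h import *
im=arm.read_camera("wrist");arm.read_camera("scene");arm.read_camera("top");s=arm.get_state();q=s["tcp_rot"];print(np.round(s["position"],4),2*np.degrees(np.arctan2(q[2],q[1]))-90)
z=s["position"][2]-.0606
for c in("wrist","scene","top"):
  for d in arm.silhouettes(c,"cover")[:1]:
    v,i=fit(S["cover"],{c:d["mask"]},z,[.617,.0225,-.052]);print(c,d["p"],np.round(v,4),round(i,3))
E
```

```text
time_s: 77.35
position: [0.618, 0.0202, 0.2577]
tcp_rot: [0.001, 0.726, 0.688, -0.0]
contact_force: [0.3, -0.0, -2.3]
finger_gap: 0.217
gripper_force: 58.9
time_s: 78.18
position: [0.6178, 0.0231, 0.1986]
tcp_rot: [0.001, 0.724, 0.689, 0.001]
contact_force: [-0.7, -1.0, -2.9]
finger_gap: 0.22
gripper_force: 58.9
[0.6175 0.0229 0.1983] -2.867658199118239
wrist 0.61 [ 0.6174  0.0104 -0.048 ] 0.762
scene 0.68 [ 0.6181  0.024  -0.0582] 0.891
top 0.85 [ 0.62    0.0228 -0.0542] 0.463
```

```bash

python3 -m jog '{"travel":[[-0.003,-0.003,-0.07],[-0.003,-0.003,-0.14],[-0.003,-0.003,-0.21],[-0.003,-0.003,-0.28],[-0.003,-0.003,-0.35],[-0.003,-0.003,-0.42],[-0.003,-0.003,-0.49],[-0.003,-0.003,-0.54],[-0.003,-0.003,-0.56],[-0.003,-0.003,-0.56]],"rotation":[[0,0,0],[0,0,0],[0,0,0],[0,0,0],[0,0,0],[0,0,0],[0,0,0],[0,0,0],[0,0,0],[0,0,0]],"grip":[-1,-1,-1,-1,-1,-1,-1,-1,-1,-1]}'
python3 -m jog '{"travel":[[0,0,-0.02],[0,0,-0.04],[0,0,-0.06],[0,0,-0.08],[0,0,-0.1],[0,0,-0.12],[0,0,-0.14],[0,0,-0.14],[0,0,-0.14],[0,0,-0.14]],"rotation":[[0,0,0],[0,0,0],[0,0,0],[0,0,0],[0,0,0],[0,0,0],[0,0,0],[0,0,0],[0,0,0],[0,0,0]],"grip":[-1,-1,-1,-1,-1,-1,-1,-1,-1,-1]}'
```

```text
time_s: 79.32
position: [0.6162, 0.0225, 0.1127]
tcp_rot: [-0.0, 0.725, 0.689, -0.001]
contact_force: [0.1, 0.4, -2.3]
finger_gap: 0.223
gripper_force: 59.0
time_s: 80.15
position: [0.6169, 0.0225, 0.0928]
tcp_rot: [0.0, 0.725, 0.689, 0.0]
contact_force: [-0.8, 0.1, -2.6]
finger_gap: 0.226
gripper_force: 59.0
```

No contact, rim already below the block top (rim 32 mm). Continue to the plate.

```bash

python3 -m jog '{"travel":[[0,0,-0.02],[0,0,-0.035],[0,0,-0.05],[0,0,-0.06],[0,0,-0.07],[0,0,-0.08],[0,0,-0.085],[0,0,-0.085],[0,0,-0.085],[0,0,-0.085]],"rotation":[[0,0,0],[0,0,0],[0,0,0],[0,0,0],[0,0,0],[0,0,0],[0,0,0],[0,0,0],[0,0,0],[0,0,0]],"grip":[-1,-1,-1,-1,-1,-1,-1,-1,-1,-1]}'
python3 -m jog '{"travel":[[0,0,0],[0,0,0],[0,0,0],[0,0,0],[0,0,0],[0,0,0],[0,0,0],[0,0,0],[0,0,0],[0,0,0]],"rotation":[[0,0,0],[0,0,0],[0,0,0],[0,0,0],[0,0,0],[0,0,0],[0,0,0],[0,0,0],[0,0,0],[0,0,0]],"grip":[-0.5,-0.4,-0.3,0,0,0,0,0,0,0]}'
python3 -m jog '{"travel":[[0,0,0.05],[0,0,0.1],[0,0,0.2],[0,0,0.4],[0,0,0.6],[0,0,0.8],[0,0,1],[0,0,1],[0,0,1],[0,0,1]],"rotation":[[0,0,0],[0,0,0],[0,0,0],[0,0,0],[0,0,0],[0,0,0],[0,0,0],[0,0,0],[0,0,0],[0,0,0]],"grip":[0,0,0,0,0,0,0,0,0,0]}'
python3 -m jog '{"travel":[[-0.2,0.2,0.1],[-0.4,0.4,0.2],[-0.6,0.6,0.3],[-0.8,0.8,0.3],[-1,1,0.3],[-1,1,0.3],[-1,1,0.3],[-1,1,0.3],[-1,1,0.3],[-1,1,0.3]],"rotation":[[0,0,0],[0,0,0],[0,0,0],[0,0,0],[0,0,0],[0,0,0],[0,0,0],[0,0,0],[0,0,0],[0,0,0]],"grip":[0,0,0,0,0,0,0,0,0,0]}'
python3 - <<'E'
from h import *
a=arm.read_camera("scene");b=arm.read_camera("top")
cv2.imwrite("pics/f.png",np.hstack([cv2.resize(b,(400,300)),cv2.resize(a,(400,300))]))
ms={c:arm.silhouettes(c,"cover")[0]["mask"] for c in("scene","top")}
for c in ms: print(c,[np.round(t,4) for t in fit(S["cover"],{c:ms[c]},.02,[.617,.0225,-.052])])
E
```

```text
time_s: 80.98
position: [0.6168, 0.0224, 0.0806]
tcp_rot: [0.0, 0.725, 0.689, 0.0]
contact_force: [-2.3, 0.9, 5.5]
finger_gap: 0.22
gripper_force: 60.1
time_s: 81.82
position: [0.6168, 0.0225, 0.08]
tcp_rot: [0.0, 0.725, 0.689, 0.0]
contact_force: [-0.3, 0.1, -0.3]
finger_gap: 0.497
gripper_force: 0.0
time_s: 82.65
position: [0.6163, 0.0226, 0.2301]
tcp_rot: [-0.0, 0.725, 0.689, 0.0]
contact_force: [-0.3, -0.1, 0.0]
finger_gap: 0.503
gripper_force: 0.0
time_s: 83.48
position: [0.4678, 0.1708, 0.2745]
tcp_rot: [0.0, 0.726, 0.688, -0.0]
contact_force: [-0.5, -0.3, 0.7]
finger_gap: 0.501
gripper_force: 0.0
scene [array([ 0.6174,  0.0237, -0.0607]), np.float64(0.9768)]
top [array([ 0.6189,  0.0225, -0.0506]), np.float64(0.9814)]
```

View pics/f.png

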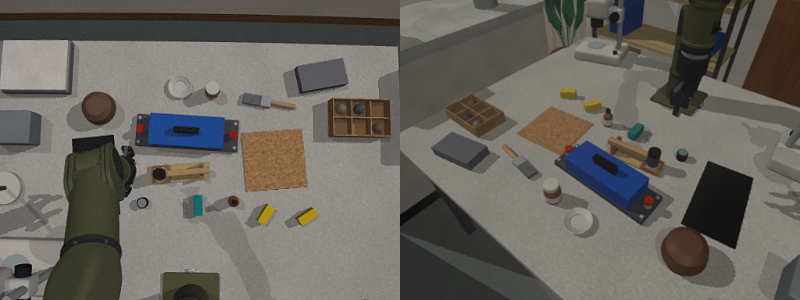

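The cover is seated squarely, both pins are down, the mallet is in its cradle, the cork mat is empty, and the bystanders haven't moved.

```bash
python3 -c "
from bench import arm
print(arm.job_done())"
```

```text
the job is handed in; nothing more can be done
None
```

I handed the job in at about 84 s: all three billets found on the cork mat (red-brown, dark grey, sandy) lie in their own pockets, both pins are fully home, the mallet is back in its cradle, and the cover is squarely back on the carrier.

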